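# Fetch the culture plate from behind the bottles for viewing

## Robot

A 6-joint arm with a two-finger parallel gripper is mounted at the origin on the work surface; the furniture and walls round the work are solid. World frame = base frame: x ahead of the robot, y to its left, z up, the work surface at z = 0. Lengths are in mm, angles in rad, forces in N, time in s.
With the tool pointing down it reaches from about 350 to 775 mm from the base axis. Payload 7.3 kg.
Tool frame: the origin (TCP) lies at the very end of the fingers, on their centre line; the grasp point (between the pads) lies 19 mm behind it; z points along the fingers, y is the line along which they close (so a half turn about z gives the same grasp; the last joint's range is limited). The gripper opens to 92 mm and grips with 3 to 60 N. Pads are 19 mm wide; open, the fingers measure 130 mm over their backs; the gripper's body (75 mm by 190 mm) begins 47 mm behind the grasp point.
Start: joints at [1.051, 0.342, 1.524, -0, 1.275, -0.146], TCP at [191.696, 488.775, 187.741] pointing down, gripper open.
Joint ranges: [-2.53, 2.53], [-0.77, 2.02], [0.04, 2.7], [-1, 4.14], [0.28, 2.66], [-3.11, 3.11]. Speed limits (rad/s): [2.57, 2.57, 3.14, 3.14, 3.14, 3.14].

## Interface

Orientations are given as [roll, pitch, yaw] about the fixed x, y, z axes, in that order (R = Rz(yaw) Ry(pitch) Rx(roll)).
In Python, from plant import bot gives the robot as it stands.
- The arm moves only by the tool send_rows, never from a script. Its argument "rows" is a list of rows, each an object of numbers: "x", "y", "z": the shift along the tool's x, y, z in units of 0.2 m (1.0 is 0.2 m); "ax", "ay", "az": the turn, a rotation vector about the tool's x, y, z in units of 60 degrees (1.0 is 60 degrees); "jaw": the opening, from -1 (shut) to 1 (fully open), so that 0 is half open. In form: [{"x": .., "y": .., "z": .., "ax": .., "ay": .., "az": .., "jaw": ..}, ...]. A call has exactly 10 rows; each row is the pose to reach, as a shift and turn from the pose commanded when the call began, along the tool's axes at that moment; what a row does not reach only later rows make up. A row lasts 1/8 s, in which the tool goes at most 62.5 mm and 10.7 degrees, less where a joint would pass 70% of its speed; a pose out of reach is approached as far as the arm can. A call with a number of a shift or a turn outside -1 to 1 is refused whole. A call with a gripper value outside its range is refused whole. The fingers move at their own pace and stop on an object; the grip force is fixed at half the most. Time passes only in rows, so rows that repeat a pose let the fingers close, or fill a call up. It gives the time, the measured TCP pose, the force, the opening and the grip force at its end, in the units of the state.
- bot.get_obs(): the state, without advancing time (a new reading comes with each control period).
- bot.capture(name): name is "side" or "top" or "wrist"; returns (picture, depth): 384x512x3 uint8, red, green, blue; 384x512 float32, mm along the optical axis (not along the pixel's ray), 0 where there is no reading.
- bot.camera_model(name): a dict with "vertical_fov" (degrees; the focal length in pixels is half the picture's height over the tangent of half this angle, whatever the lens; pixels are square), "cx", "cy" (the principal point, pixels), "R" (3x3) and "t" (3): a world point X has camera coordinates R X + t; the wrist camera has in their place "T_tool_cam" (4x4, takes a point from camera to tool coordinates, whose origin is the TCP and whose axes are the flange's). Camera axes: x right, y down, z forward; pixel columns grow to the right and rows downward; lengths in mm; the calibration is good to about 2 mm. A picture is of the moment at which its call begins: read the wrist's pose just before it. camera_model takes no time and is no camera call.
- bot.close_job(): hands the job in; it is judged then, once.
The state is a dict: "time": time; "joint_positions": joint angles; "dq": joint speeds; "tau": joint torques, N m; "tool_pos": TCP position; "tcp_rot": TCP orientation; "contact_force": force on the tool from outside, world axes, zero at the start; "moment": the same for the moment, N m; "grip_width": finger opening in mm; "finger_force": force on a finger pad.
Only numpy, scipy, OpenCV 4.12 (cv2) and the standard library are available. Lean on these libraries where they do the work, as an engineer would, in place of code of your own. Each camera call takes 0.05 s, during which the arm holds its last target. There are 200 camera calls.

## Task

The culture plate on the reagent station is hemmed in by two bottles and a spirit lamp: first lift all three out of the way and stand them on the dark mat, leaving the plate where it is. With all three waiting on the mat, put the plate centred on the round window of the viewer; then put each bottle and the lamp back exactly on the spot on the station where it stood at the start. Keep everything upright, and leave the plate on the viewer.

Things in the scene. Friction and masses are not known exactly. Their poses are not given: they have to be found in the camera images.
- station: Fixed grey board, 165 (x) x 220 (y) mm, top 8 mm above the bench; a 30 mm high ledge along its far (+x) edge, inner face 46 mm from the origin. Origin: at bench level under the plate's start. Three flush dark 62 mm discs (bays), 70 mm from the origin along -x, +y and -y, hold the bottles and lamp at the start, in any arrangement. Left or right of the robot; +x roughly away from it.
- mat: Fixed dark ribbed rubber mat, the side area, 200 mm (its x) by 240 mm (its y), 8 mm thick. Origin: centre of its underside, on the bench; x roughly away from the robot. It is on the other side from the station.
- viewer: Fixed grey light box, 120 x 120 mm, flat top 20 mm above the bench, with a round white window of 72 mm diameter in a black ring in the middle of the top (flush, no rim). Origin: centre of its underside, so the window's centre is 20 mm straight above.
- plate: Loose round culture plate with lid and beige filling, 62 mm diameter, 14 mm high, 30 g; lies flat on the station between the bottles, lamp and ledge. Origin: centre of its underside; z up.
- short_bottle: Loose reagent bottle with brown cap: square body 46 x 46 mm (sides along its x and y) up to 75 mm, round screw cap 28 mm diameter from 75 to 103 mm above its underside; about 0.11 kg. Origin: centre of its underside; z up.
- tall_bottle: Loose taller reagent bottle with white cap: body 50 mm across up to 101 mm (treat it as square, sides along its x and y), round screw cap 30 mm diameter from 101 to 139 mm above its underside; about 0.11 kg. Origin: centre of its underside; z up.
- lamp: Loose white-metal spirit lamp, no handle: smooth round pot 56 mm diameter, domed at the top to a small knob, 97 mm high; about 0.22 kg. It can be gripped across the body, 30 to 55 mm above its underside. Origin: centre of its underside; z up.
Not all that is in view belongs to the job. What is shaped like the plate but blue is not meant.

How it is judged (in metres and radians):
On the way, in this order (a step that is already met when the one before it is completed fails the run):
1. both bottles and the lamp stand released on the mat, the plate still where it was (x of short_bottle in the frame of mat between -0.1 and 0.1 m and y of short_bottle in the frame of mat between -0.12 and 0.12 m and z of each of short_bottle, tall_bottle, lamp in the frame of mat below 0.014 m and angle between each of short_bottle, tall_bottle, lamp's own z axis and vertical below 0.15 rad and contact force between the fingers and short_bottle below 0.1 N and linear speed of each of short_bottle, tall_bottle, lamp below 0.02 m/s and x of tall_bottle in the frame of mat between -0.1 and 0.1 m and y of tall_bottle in the frame of mat between -0.12 and 0.12 m and contact force between the fingers and tall_bottle below 0.1 N and x of lamp in the frame of mat between -0.1 and 0.1 m and y of lamp in the frame of mat between -0.12 and 0.12 m and contact force between the fingers and lamp below 0.1 N and distance of plate from where it was at the start of the episode below 0.015 m), for 0.2 s.
2. the plate lies released on the viewer's window while both bottles and the lamp stand on the mat (horizontal distance between plate and viewer below 0.012 m and z of plate in the frame of viewer between 0.016 and 0.024 m and angle between plate's own z axis and vertical below 0.1 rad and contact force between the fingers and plate below 0.1 N and linear speed of each of plate, short_bottle, tall_bottle, lamp below 0.02 m/s and x of short_bottle in the frame of mat between -0.1 and 0.1 m and y of short_bottle in the frame of mat between -0.12 and 0.12 m and z of each of short_bottle, tall_bottle, lamp in the frame of mat below 0.014 m and angle between each of short_bottle, tall_bottle, lamp's own z axis and vertical below 0.15 rad and contact force between the fingers and short_bottle below 0.1 N and x of tall_bottle in the frame of mat between -0.1 and 0.1 m and y of tall_bottle in the frame of mat between -0.12 and 0.12 m and contact force between the fingers and tall_bottle below 0.1 N and x of lamp in the frame of mat between -0.1 and 0.1 m and y of lamp in the frame of mat between -0.12 and 0.12 m and contact force between the fingers and lamp below 0.1 N), for 0.2 s.
At the end, for the whole second after the job is handed in: The plate lies flat on the viewer, its centre within 12 mm of the window's centre; each bottle and the lamp stands upright within 15 mm of where it stood at the start; all released and at rest (horizontal distance between plate and viewer below 0.012 m and z of plate in the frame of viewer between 0.016 and 0.024 m and angle between each of plate, short_bottle, tall_bottle, lamp's own z axis and vertical below 0.1 rad and contact force between the fingers and plate below 0.1 N and linear speed of each of plate, short_bottle, tall_bottle, lamp below 0.02 m/s and distance of each of short_bottle, tall_bottle, lamp from where it was at the start of the episode below 0.015 m and contact force between the fingers and short_bottle below 0.1 N and contact force between the fingers and tall_bottle below 0.1 N and contact force between the fingers and lamp below 0.1 N); the robot touches nothing.
It fails at once if a bottle, the lamp or the plate is tipped over (more than 35 degrees) (angle between any of short_bottle, tall_bottle, lamp, plate's own z axis and vertical above 0.61 rad).
It also fails if it takes over 146 s, if anything falls off the work surface, if the arm or the gripper's body presses on something with over 40 N, if the wrist force passes 120 N, or if a joint passes its speed limit or range.

## Working session

There is one attempt and no reset: what is moved stays moved. The work goes in short steps, Python scripts to look and compute and a tool call to move; the robot and the scene stay as the last step left them, time stands still between calls to the robot, and variables do not carry over. Pictures are saved under pics/ and viewed, at most 14 in all, crops included, and the job is handed in when it is done.

Besides the shell and the picture viewer there is one more tool, called after ">>>" by a JSON object that holds its "op" and its "data", one argument or row to a line. send_rows: Moves the arm, as the interface text tells. Its arguments: {"type":"object","properties":{"rows":{"type":"array","items":{"type":"object","properties":{"x":{"type":"number","minimum":-1,"maximum":1},"y":{"type":"number","minimum":-1,"maximum":1},"z":{"type":"number","minimum":-1,"maximum":1},"ax":{"type":"number","minimum":-1,"maximum":1},"ay":{"type":"number","minimum":-1,"maximum":1},"az":{"type":"number","minimum":-1,"maximum":1},"jaw":{"type":"number"}}}}},"required":["rows"]}

```bash
ls; mkdir -p pics; python3 - <<'E'
from plant import bot
import cv2, numpy as np
o=bot.get_obs(); print({k:np.round(v,3).tolist() for k,v in o.items()})
for n in ("top","side"):
    p,d=bot.capture(n); cv2.imwrite(f"pics/{n}0.png",p[:,:,::-1]); np.save(f"pics/{n}0.npy",d)
    print(n,bot.camera_model(n))
print(bot.camera_model("wrist"))
E
```

```text
pics
{'time': 0.0, 'joint_positions': [1.051, 0.343, 1.525, -0.0, 1.275, -0.146], 'dq': [-0.001, -0.001, -0.001, 0.002, -0.002, 0.0], 'tau': [-0.001, -43.124, -24.422, 0.072, 0.056, -0.0], 'tool_pos': [191.454, 488.341, 187.049], 'tcp_rot': [-3.14, -0.0, 2.768], 'contact_force': [0.532, -0.04, 0.59], 'moment': [-0.011, -0.038, -0.014], 'finger_force': 0.0, 'grip_width': 91.722}
top {'vertical_fov': 45.447823785894535, 'cx': 254.86100252263617, 'cy': 195.2314021408708, 'R': array([[ 0.00671239, -0.99959715,  0.02757696],
       [-0.99799412, -0.00843257, -0.06274251],
       [ 0.06294978, -0.0271005 , -0.99764868]]), 't': array([ -50.68008938,  531.79483056, 1395.86825866])}
side {'vertical_fov': 50.47644182357422, 'cx': 251.16050517794986, 'cy': 192.4963219965348, 'R': array([[ 0.99798766, -0.06053824, -0.0188616 ],
       [-0.05213721, -0.61414724, -0.78746738],
       [ 0.03608809,  0.78686612, -0.61606766]]), 't': array([-520.16806982,   61.6739712 , 1379.17130384])}
{'vertical_fov': 58.479906004601624, 'cx': 252.52338242097656, 'cy': 194.36225978293197, 'T_tool_cam': array([[ 6.67498709e-04, -9.68253706e-01, -2.49968627e-01,
         6.79867664e+01],
       [ 9.99999740e-01,  7.14566881e-04, -9.75462254e-05,
        -9.85172479e-01],
       [ 2.73068797e-04, -2.49968497e-01,  9.68253931e-01,
        -1.96707026e+02],
       [ 0.00000000e+00,  0.00000000e+00,  0.00000000e+00,
         1.00000000e+00]])}
```

View pics/top0.png

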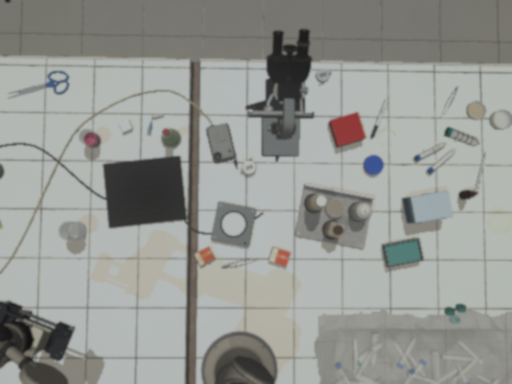

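View pics/side0.png

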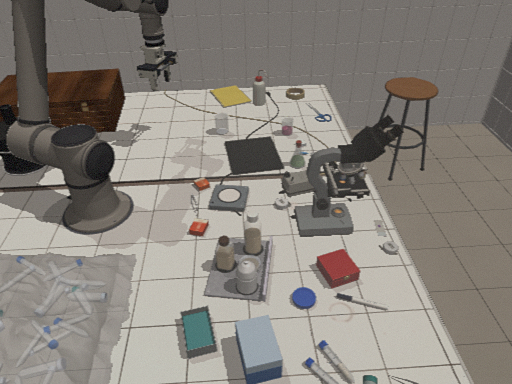

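```bash
cat > h.py <<'E'
from plant import bot
import cv2, numpy as np
from scipy.spatial.transform import Rotation as Ro
def shot(n,save=None):
    o=bot.get_obs(); p,d=bot.capture(n)
    if save: cv2.imwrite(f"pics/{save}.png",p[:,:,::-1])
    return o,p,d
def cloud(n,d,o=None):
    m=bot.camera_model(n); f=192/np.tan(np.radians(m["vertical_fov"]/2))
    v,u=np.mgrid[0:384,0:512]
    c=np.stack([(u-m["cx"])/f*d,(v-m["cy"])/f*d,d],-1)
    if "R" in m: w=(c-m["t"])@m["R"]
    else:
        T=m["T_tool_cam"]; t=c@T[:3,:3].T+T[:3,3]
        w=t@Ro.from_euler("xyz",o["tcp_rot"]).as_matrix().T+o["tool_pos"]
    w[d<=0]=np.nan
    return w
def proj(n,X):
    m=bot.camera_model(n); f=192/np.tan(np.radians(m["vertical_fov"]/2))
    c=np.asarray(X,float)@m["R"].T+m["t"]; return np.c_[c[:,0]/c[:,2]*f+m["cx"],c[:,1]/c[:,2]*f+m["cy"]]
E
python3 - <<'E'
from h import *
im=cv2.imread("pics/top0.png"); d=np.load("pics/top0.npy"); w=cloud("top",d)
for u,v in [(235,224),(145,192),(195,150),(195,250),(173,138),(317,201),(361,209),(333,230),(335,209),(220,143),(205,256),(280,256),(249,167),(290,120),(240,260),(245,360)]:
    print(u,v,np.round(w[v,u]).tolist())
a=cv2.resize(im[170:265,90:260],None,fx=4.6,fy=4.6,interpolation=cv2.INTER_CUBIC)
b=cv2.resize(im[175:260,285:385],None,fx=6,fy=6,interpolation=cv2.INTER_CUBIC)
cv2.imwrite("pics/b.png",b)
# side crop
s=cv2.imread("pics/side0.png"); cv2.imwrite("pics/s.png",cv2.resize(s[170:310,170:310],None,fx=4,fy=4,interpolation=cv2.INTER_CUBIC))
# height map summary along the region between station and mat
z=w[...,2]; 
for v in range(140,270,8): print(v,np.round(z[v,100:400:8]).astype(int).tolist() if np.isfinite(z[v,100:400:8]).all() else np.nan_to_num(z[v,100:400:8]).round().astype(int).tolist())
E
```

```text
235 224 [443.0, 14.0, 21.0]
145 192 [540.0, 293.0, 5.0]
195 150 [673.0, 141.0, 1.0]
195 250 [363.0, 136.0, 3.0]
173 138 [702.0, 203.0, 46.0]
317 201 [509.0, -217.0, 150.0]
361 209 [490.0, -355.0, 95.0]
333 230 [428.0, -270.0, 108.0]
335 209 [491.0, -293.0, 25.0]
220 143 [686.0, 60.0, 59.0]
205 256 [345.0, 104.0, 18.0]
280 256 [347.0, -125.0, 19.0]
249 167 [620.0, -28.0, 16.0]
290 120 [709.0, -128.0, 273.0]
240 260 [332.0, -3.0, -3.0]
245 360 [96.0, -18.0, 228.0]
140 [1, 1, -6, -1, 1, -3, 0, 0, 46, 43, 8, -6, 2, -7, 54, 56, 54, -3, -1, -1, 2, 37, 35, 37, 39, -5, -6, -2, 0, 0, 41, 35, 41, -1, 3, -3, -4, -2]
148 [-4, -2, 0, 2, 4, 2, 1, -3, 0, 3, -3, -8, -1, -7, 57, 54, 53, -2, 1, 0, -4, 35, 42, 42, 35, 1, 1, -2, -2, 0, -5, -3, 3, -3, -2, 0, -7, -1]
156 [-2, 1, 2, -3, 0, 0, -2, -4, 2, 1, -2, -7, 0, 0, 35, 56, 48, -7, 1, 0, 5, 20, 25, 23, 24, -1, 4, -6, 1, 0, 0, -4, -2, 2, 14, -2, -2, 2]
164 [-2, 15, 11, 1, 9, 9, 8, 6, 5, 3, 10, -8, 1, 1, 0, 1, -5, 30, 19, 23, 6, 0, -4, -7, -5, -2, -3, 1, -5, 1, 0, -1, -9, 13, 11, 15, -4, -3]
172 [5, 8, 5, 14, 8, 13, 10, 10, 11, 3, 8, -13, -2, -2, -1, 0, 
[... 1044 characters left out ...]
4]
236 [0, 0, 0, 4, 1, 2, -3, 0, 2, 1, -3, 0, -5, -1, 22, 23, 22, 19, 23, 0, 1, -1, 8, 3, -2, 12, 9, 4, 8, 85, 86, 6, 6, 5, 7, 3, -1, -1]
244 [-4, -2, 5, 0, 5, 2, -2, 2, -1, 2, 1, 2, -6, -1, -5, -4, 4, 14, 18, 2, -5, -2, -6, -2, 3, 1, 5, 1, 3, 0, 3, 9, 7, 7, -6, -1, 37, 19]
252 [0, -2, 1, -2, -1, 0, -5, 3, -3, -2, -3, 0, -4, 18, 1, 0, 5, -3, 1, -7, -2, -4, 24, 22, -4, 3, -5, -3, 1, -1, 4, -4, -6, 1, 0, 4, 23, 20]
260 [-4, -3, -4, -2, -2, 1, -6, -5, -3, 1, 2, -4, -4, 21, 0, 0, -6, -5, 2, 0, -2, 24, 21, 19, 1, -2, -3, 5, 4, -2, 2, 0, -2, 4, -1, 1, 22, 20]
268 [-6, 5, 0, 1, -6, 2, -2, -3, 3, 0, 0, 3, 6, -4, 0, -2, -7, -4, -2, -2, 1, 2, -6, 7, -1, -2, 3, -2, 1, -4, 1, -1, -10, -2, -4, -5, 1, -2]
```

View pics/b.png

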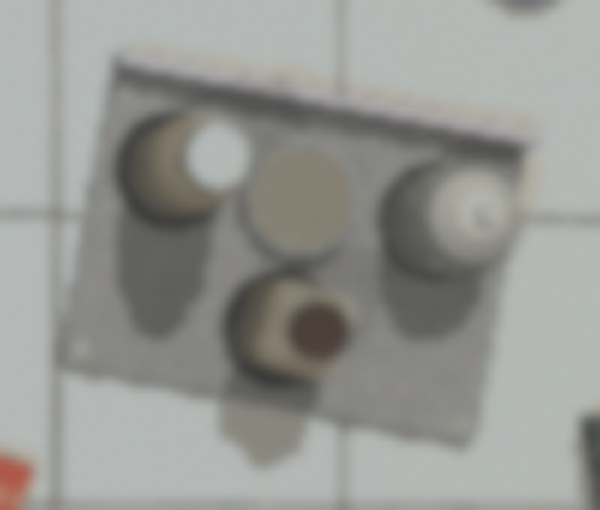

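The plate is the beige disc between the bottles at top-pixel (335,208). Look-alikes are the blue disc (373,165) and the loose beige disc (476,110), neither of which is on the station. White cap = tall bottle (318,201), brown cap = short bottle (338,230), white domed body = lamp (363,211). The crop confirms this choice. Viewer is at (233,224) and mat at (145,192). I'll move the wrist camera over the viewer and mat first.

>>> {"op": "send_rows", "data": {
  "rows": [
    {"x":-0.15,"y":-0.08,"z":-0.03,"az":-0.03,"jaw":1},
    {"x":-0.35,"y":-0.18,"z":-0.06,"az":-0.07,"jaw":1},
    {"x":-0.55,"y":-0.28,"z":-0.1,"az":-0.11,"jaw":1},
    {"x":-0.75,"y":-0.39,"z":-0.14,"az":-0.15,"jaw":1},
    {"x":-0.975,"y":-0.5,"z":-0.18,"az":-0.188,"jaw":1},
    {"x":-0.975,"y":-0.5,"z":-0.18,"az":-0.188,"jaw":1},
    {"x":-0.975,"y":-0.5,"z":-0.18,"az":-0.188,"jaw":1},
    {"x":-0.975,"y":-0.5,"z":-0.18,"az":-0.188,"jaw":1},
    {"x":-0.975,"y":-0.5,"z":-0.18,"az":-0.188,"jaw":1},
    {"x":-0.975,"y":-0.5,"z":-0.18,"az":-0.188,"jaw":1}
  ]
}}

```text
schema error: expected keys x, y, z, ax, ay, az, jaw
```

>>> {"op": "send_rows", "data": {
  "rows": [
    {"x":-0.1,"y":-0.08,"z":-0.03,"jaw":1},
    {"x":-0.25,"y":-0.2,"z":-0.06,"jaw":1},
    {"x":-0.42,"y":-0.34,"z":-0.1,"jaw":1},
    {"x":-0.6,"y":-0.48,"z":-0.14,"jaw":1},
    {"x":-0.75,"y":-0.6,"z":-0.18,"jaw":1},
    {"x":-0.85,"y":-0.685,"z":-0.18,"jaw":1},
    {"x":-0.85,"y":-0.685,"z":-0.18,"jaw":1},
    {"x":-0.85,"y":-0.685,"z":-0.18,"jaw":1},
    {"x":-0.85,"y":-0.685,"z":-0.18,"jaw":1},
    {"x":-0.85,"y":-0.685,"z":-0.18,"jaw":1}
  ]
}}

```text
schema error: expected keys x, y, z, ax, ay, az, jaw
```

```bash
python3 - <<'E'
from h import *
o,p,d=shot("wrist","w1"); np.savez("w1.npz",p=p,d=d,pos=o["tool_pos"],rot=o["tcp_rot"])
print(o["time"],o["tool_pos"],o["tcp_rot"],o["contact_force"])
E
```

```text
0.1 [191.49291237 488.38650376 187.11276451] [-3.14022860e+00 -1.91856435e-04  2.76776405e+00] [-0.25538007 -0.12376537  0.55356079]
```

View pics/w1.png

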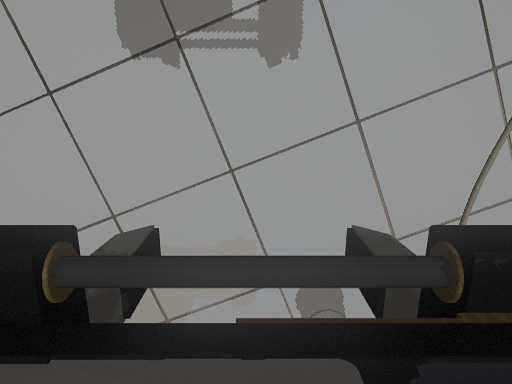

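The move was refused because all keys are required. The wrist view is clear only toward the robot side of the fingers, so I'll park the TCP beyond the station and use the top view for the mat and viewer.

>>> {"op": "send_rows", "data": {
  "rows": [
    {"x":-0.15,"y":-0.08,"z":-0.03,"ax":0,"ay":0,"az":-0.03,"jaw":1},
    {"x":-0.35,"y":-0.18,"z":-0.06,"ax":0,"ay":0,"az":-0.07,"jaw":1},
    {"x":-0.55,"y":-0.28,"z":-0.1,"ax":0,"ay":0,"az":-0.11,"jaw":1},
    {"x":-0.75,"y":-0.39,"z":-0.14,"ax":0,"ay":0,"az":-0.15,"jaw":1},
    {"x":-0.975,"y":-0.5,"z":-0.18,"ax":0,"ay":0,"az":-0.188,"jaw":1},
    {"x":-0.975,"y":-0.5,"z":-0.18,"ax":0,"ay":0,"az":-0.188,"jaw":1},
    {"x":-0.975,"y":-0.5,"z":-0.18,"ax":0,"ay":0,"az":-0.188,"jaw":1},
    {"x":-0.975,"y":-0.5,"z":-0.18,"ax":0,"ay":0,"az":-0.188,"jaw":1},
    {"x":-0.975,"y":-0.5,"z":-0.18,"ax":0,"ay":0,"az":-0.188,"jaw":1},
    {"x":-0.975,"y":-0.5,"z":-0.18,"ax":0,"ay":0,"az":-0.188,"jaw":1}
  ]
}}

```text
time: 1.4
tool_pos: [336.2, 324.9, 223.6]
tcp_rot: [-3.142, -0.0, 2.966]
contact_force: [0.1, 0.1, 0.3]
grip_width: 92.2
finger_force: 0.0
```

```bash
python3 - <<'E'
from h import *
o=bot.get_obs(); print(o["time"],o["tool_pos"],o["tcp_rot"],o["contact_force"],o["joint_positions"])
im=cv2.imread("pics/top0.png"); d=np.load("pics/top0.npy"); w=cloud("top",d); g=cv2.cvtColor(im,cv2.COLOR_BGR2GRAY)
m=bot.camera_model("top"); f=192/np.tan(np.radians(m["vertical_fov"]/2))
def pix(u,v,z):
    r=m["R"].T@np.array([(u-m["cx"])/f,(v-m["cy"])/f,1]); c=-m["R"].T@m["t"]; return c+r*(z-c[2])/r[2]
# mat
k=((g<50)*255).astype(np.uint8); k[:, :90]=0;k[:,200:]=0;k[:140]=0;k[240:]=0
k=cv2.morphologyEx(k,cv2.MORPH_OPEN,np.ones((7,7)))
c=max(cv2.findContours(k,0,1)[0],key=cv2.contourArea); b=cv2.boxPoints(cv2.minAreaRect(c)); print("mat corners",[np.round(pix(*q,8)[:2]).tolist() for q in b])
# viewer window
k=((g>190)*255).astype(np.uint8); n,l,s,ce=cv2.connectedComponentsWithStats(k[205:245,212:256])
for i in range(1,n): print(s[i],np.round(pix(ce[i][0]+212,ce[i][1]+205,20)))
# dark ring
sub=g[200:250,205:262]
cc=cv2.HoughCircles(cv2.resize(sub,None,fx=4,fy=4,interpolation=cv2.INTER_CUBIC),cv2.HOUGH_GRADIENT,1,50,param1=80,param2=20,minRadius=35,maxRadius=65)
print(cc, [np.round(pix((q[0]+.5)/4-.5+205,(q[1]+.5)/4-.5+200,20)) for q in cc[0]])
E
```

```text
1.4 [336.23929194 324.93508501 223.63456609] [-3.14158475e+00 -1.21527432e-04  2.96584404e+00] [0.14588449 0.08838463 0.30945122] [ 6.04113711e-01  2.07863817e-01  1.60877919e+00  8.23068038e-05
  1.32504161e+00 -7.90954034e-01]
mat corners [[601.0, 361.0], [603.0, 201.0], [473.0, 199.0], [472.0, 358.0]]
[[[113.5  93.5  44.6]]] [array([446.,  20.,  20.])]
```

>>> {"op": "send_rows", "data": {
  "rows": [
    {"x":-0.08,"y":-0.12,"z":-0.03,"ax":0,"ay":0,"az":0,"jaw":1},
    {"x":-0.2,"y":-0.32,"z":-0.06,"ax":0,"ay":0,"az":0,"jaw":1},
    {"x":-0.35,"y":-0.55,"z":-0.1,"ax":0,"ay":0,"az":0,"jaw":1},
    {"x":-0.5,"y":-0.78,"z":-0.14,"ax":0,"ay":0,"az":0,"jaw":1},
    {"x":-0.595,"y":-0.935,"z":-0.18,"ax":0,"ay":0,"az":0,"jaw":1},
    {"x":-0.595,"y":-0.935,"z":-0.18,"ax":0,"ay":0,"az":0,"jaw":1},
    {"x":-0.595,"y":-0.935,"z":-0.18,"ax":0,"ay":0,"az":0,"jaw":1},
    {"x":-0.595,"y":-0.935,"z":-0.18,"ax":0,"ay":0,"az":0,"jaw":1},
    {"x":-0.595,"y":-0.935,"z":-0.18,"ax":0,"ay":0,"az":0,"jaw":1},
    {"x":-0.595,"y":-0.935,"z":-0.18,"ax":0,"ay":0,"az":0,"jaw":1}
  ]
}}

```text
time: 2.65
tool_pos: [420.7, 120.0, 259.7]
tcp_rot: [3.142, -0.0, 2.966]
contact_force: [0.7, -0.8, 0.4]
grip_width: 91.5
finger_force: 0.0
```

>>> {"op": "send_rows", "data": {
  "rows": [
    {"x":-0.08,"y":-0.12,"z":0,"ax":0,"ay":0,"az":0,"jaw":1},
    {"x":-0.2,"y":-0.32,"z":0,"ax":0,"ay":0,"az":0,"jaw":1},
    {"x":-0.35,"y":-0.55,"z":0,"ax":0,"ay":0,"az":0,"jaw":1},
    {"x":-0.5,"y":-0.78,"z":0,"ax":0,"ay":0,"az":0,"jaw":1},
    {"x":-0.595,"y":-0.935,"z":0,"ax":0,"ay":0,"az":0,"jaw":1},
    {"x":-0.595,"y":-0.935,"z":0,"ax":0,"ay":0,"az":0,"jaw":1},
    {"x":-0.595,"y":-0.935,"z":0,"ax":0,"ay":0,"az":0,"jaw":1},
    {"x":-0.595,"y":-0.935,"z":0,"ax":0,"ay":0,"az":0,"jaw":1},
    {"x":-0.595,"y":-0.935,"z":0,"ax":0,"ay":0,"az":0,"jaw":1},
    {"x":-0.595,"y":-0.935,"z":0,"ax":0,"ay":0,"az":0,"jaw":1}
  ]
}}

```text
time: 3.9
tool_pos: [505.1, -85.0, 259.9]
tcp_rot: [3.142, 0.0, 2.966]
contact_force: [-1.1, -0.2, 0.1]
grip_width: 91.6
finger_force: 0.0
```

>>> {"op": "send_rows", "data": {
  "rows": [
    {"x":-0.08,"y":-0.12,"z":0,"ax":0,"ay":0,"az":0,"jaw":1},
    {"x":-0.2,"y":-0.32,"z":0,"ax":0,"ay":0,"az":0,"jaw":1},
    {"x":-0.35,"y":-0.55,"z":0,"ax":0,"ay":0,"az":0,"jaw":1},
    {"x":-0.5,"y":-0.78,"z":0,"ax":0,"ay":0,"az":0,"jaw":1},
    {"x":-0.595,"y":-0.935,"z":0,"ax":0,"ay":0,"az":0,"jaw":1},
    {"x":-0.595,"y":-0.935,"z":0,"ax":0,"ay":0,"az":0,"jaw":1},
    {"x":-0.595,"y":-0.935,"z":0,"ax":0,"ay":0,"az":0,"jaw":1},
    {"x":-0.595,"y":-0.935,"z":0,"ax":0,"ay":0,"az":0,"jaw":1},
    {"x":-0.595,"y":-0.935,"z":0,"ax":0,"ay":0,"az":0,"jaw":1},
    {"x":-0.595,"y":-0.935,"z":0,"ax":0,"ay":0,"az":0,"jaw":1}
  ]
}}

```text
time: 5.15
tool_pos: [589.4, -290.0, 260.2]
tcp_rot: [-3.142, 0.001, 2.965]
contact_force: [0.8, 0.1, 0.5]
grip_width: 91.3
finger_force: 0.0
```

```bash
python3 - <<'E'
from h import *
o,p,d=shot("wrist","w2"); np.savez("w2.npz",p=p,d=d,pos=o["tool_pos"],rot=o["tcp_rot"])
print(o["time"],o["tool_pos"],o["tcp_rot"],o["contact_force"])
im=cv2.imread("pics/top0.png"); g=cv2.cvtColor(im,cv2.COLOR_BGR2GRAY)
m=bot.camera_model("top"); f=192/np.tan(np.radians(m["vertical_fov"]/2))
def pix(u,v,z):
    r=m["R"].T@np.array([(u-m["cx"])/f,(v-m["cy"])/f,1]); c=-m["R"].T@m["t"]; return c+r*(z-c[2])/r[2]
k=((g<100)*255).astype(np.uint8); k[:, :90]=0;k[:,189:]=0;k[:148]=0;k[240:]=0
k=cv2.morphologyEx(k,cv2.MORPH_OPEN,np.ones((9,9)))
c=max(cv2.findContours(k,0,1)[0],key=cv2.contourArea); b=cv2.boxPoints(cv2.minAreaRect(c)); print("mat corners",b.round(),[np.round(pix(*q,8)[:2]).tolist() for q in b])
E
```

```text
5.15 [ 589.43502261 -290.02400761  260.15018782] [-3.14153141e+00  5.19923513e-04  2.96536725e+00] [0.78614286 0.07643009 0.54337808]
mat corners [[102. 163.]
 [180. 156.]
 [186. 219.]
 [109. 227.]] [[627.0, 425.0], [654.0, 188.0], [457.0, 165.0], [431.0, 400.0]]
```

View pics/w2.png

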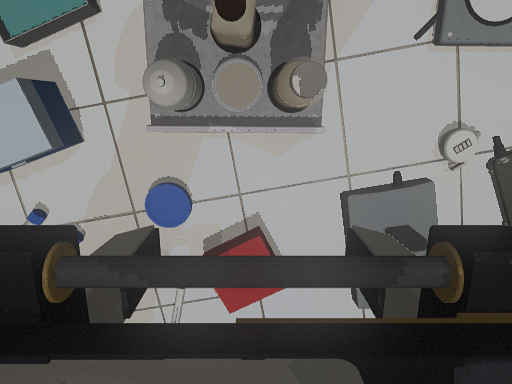

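```bash
python3 - <<'E'
from h import *
q=np.load("w2.npz"); o=dict(tool_pos=q["pos"],tcp_rot=q["rot"]); w=cloud("wrist",q["d"],o); p=q["p"].astype(int)
v,u=np.mgrid[0:384,0:512]; z=w[...,2]
def rep(n,mask):
    a=w[mask]; c,r=cv2.minEnclosingCircle(a[:,:2].astype(np.float32)); print(n,len(a),"mean",a.mean(0).round(1),"circ",np.round(c,1),round(r,1),"z",np.percentile(a[:,2],[2,50,98]).round(1),"top pix", (u[mask].mean().round(1),v[mask].mean().round(1)))
R=lambda a,b,c,d:(u>=a)&(u<b)&(v>=c)&(v<d)
rep("tall cap",R(270,335,50,110)&(z>140))
rep("short cap",R(205,260,0,40)&(z>104))
rep("lamp knob",R(140,205,50,115)&(z>98))
rep("lamp dome",R(140,205,50,115)&(z>85))
k=p.sum(2)
rep("plate",R(205,270,50,120)&(z>17)&(z<30))
rep("ledge",R(140,330,120,135)&(z>33)&(z<43))
# top camera
d=np.load("pics/top0.npy"); t=cloud("top",d)
T=lambda a,b,c,e:(u>=a)&(u<b)&(v>=c)&(v<e)
w=t; z=t[...,2]
rep("T tall",T(300,330,185,220)&(z>138)); rep("T short",T(320,350,215,245)&(z>100)); rep("T lampknob",T(345,380,195,225)&(z>92)); 
E
```

```text
tall cap 1055 mean [ 508.9 -227.7  146.8] circ [ 509.  -227.2] 15.6 z [144.2 146.9 148.4] top pix (np.float64(308.6), np.float64(79.2))
short cap 495 mean [ 433.3 -284.1  110.1] circ [ 428.  -283.4] 14.1 z [105.6 110.4 112. ] top pix (np.float64(230.0), np.float64(8.0))
lamp knob 123 mean [ 484.2 -364.5  101. ] circ [ 485.1 -364.7] 9.7 z [ 98.  100.2 105. ] top pix (np.float64(160.5), np.float64(82.2))
lamp dome 1508 mean [ 484.2 -363.1   92.5] circ [ 483.6 -364.6] 22.6 z [ 85.4  92.4 103.9] top pix (np.float64(164.0), np.float64(82.5))
plate 2143 mean [ 494.7 -293.    21.6] circ [ 495.  -293.1] 30.9 z [20.  21.6 23.4] top pix (np.float64(237.1), np.float64(84.6))<stdin>:5: RuntimeWarning: Mean of empty slice.
  ret = um.true_divide(
Traceback (most recent call last):
IndexError: index -1 is out of bounds for axis 0 with size 0
```

Picture w2: lamp at (164,82), plate (237,85), tall bottle cap (309,79), short bottle cap (230,8), blue decoy (168,204). Measured positions agree with the bays within 3 mm. Next is the tall bottle, gripped by its cap.

>>> {"op": "send_rows", "data": {
  "rows": [
    {"x":0.12,"y":0.06,"z":0.05,"ax":0,"ay":0,"az":0,"jaw":0.3},
    {"x":0.3,"y":0.16,"z":0.15,"ax":0,"ay":0,"az":0,"jaw":0.3},
    {"x":0.457,"y":0.241,"z":0.25,"ax":0,"ay":0,"az":0,"jaw":0.3},
    {"x":0.457,"y":0.241,"z":0.35,"ax":0,"ay":0,"az":0,"jaw":0.3},
    {"x":0.457,"y":0.241,"z":0.5,"ax":0,"ay":0,"az":0,"jaw":0.3},
    {"x":0.457,"y":0.241,"z":0.6,"ax":0,"ay":0,"az":0,"jaw":0.3},
    {"x":0.457,"y":0.241,"z":0.68,"ax":0,"ay":0,"az":0,"jaw":0.3},
    {"x":0.457,"y":0.241,"z":0.735,"ax":0,"ay":0,"az":0,"jaw":0.3},
    {"x":0.457,"y":0.241,"z":0.735,"ax":0,"ay":0,"az":0,"jaw":0.3},
    {"x":0.457,"y":0.241,"z":0.735,"ax":0,"ay":0,"az":0,"jaw":0.3}
  ]
}}

```text
time: 6.45
tool_pos: [508.3, -227.3, 113.4]
tcp_rot: [-3.141, 0.001, 2.965]
contact_force: [-0.0, 0.4, 0.2]
grip_width: 59.9
finger_force: 0.0
```

>>> {"op": "send_rows", "data": {
  "rows": [
    {"x":0,"y":0,"z":0,"ax":0,"ay":0,"az":0,"jaw":-1},
    {"x":0,"y":0,"z":0,"ax":0,"ay":0,"az":0,"jaw":-1},
    {"x":0,"y":0,"z":0,"ax":0,"ay":0,"az":0,"jaw":-1},
    {"x":0,"y":0,"z":0,"ax":0,"ay":0,"az":0,"jaw":-1},
    {"x":0,"y":0,"z":0,"ax":0,"ay":0,"az":0,"jaw":-1},
    {"x":0,"y":0,"z":0,"ax":0,"ay":0,"az":0,"jaw":-1},
    {"x":0,"y":0,"z":0,"ax":0,"ay":0,"az":0,"jaw":-1},
    {"x":0,"y":0,"z":0,"ax":0,"ay":0,"az":0,"jaw":-1},
    {"x":0,"y":0,"z":0,"ax":0,"ay":0,"az":0,"jaw":-1},
    {"x":0,"y":0,"z":0,"ax":0,"ay":0,"az":0,"jaw":-1}
  ]
}}

```text
time: 7.7
tool_pos: [507.9, -227.1, 112.7]
tcp_rot: [3.142, 0.0, 2.965]
contact_force: [-0.3, -0.2, 0.1]
grip_width: 0.3
finger_force: 0.0
```

```bash
python3 - <<'E'
from h import *
o,p,d=shot("side"); cv2.imwrite("pics/s2.png",cv2.resize(p[150:310,160:320,::-1],None,fx=3.6,fy=3.6,interpolation=cv2.INTER_CUBIC))
E
```

```text
(no output)
```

View pics/s2.png

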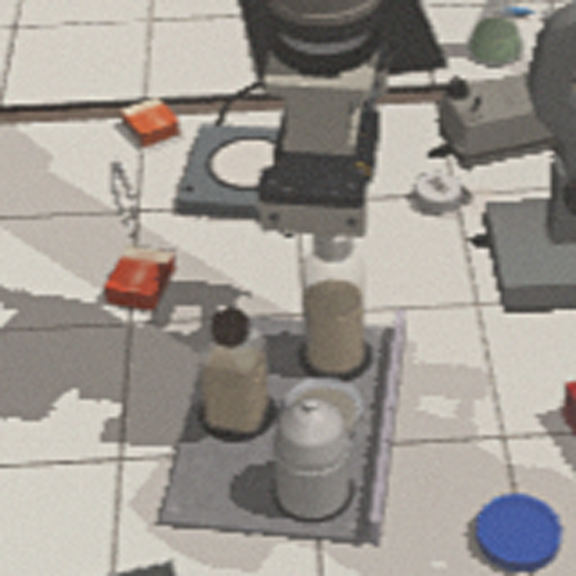

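```bash
python3 - <<'E'
from h import *
v,u=np.mgrid[0:384,0:512]
print(proj("side",[[508,-227,113],[508,-227,180],[508,-227,147]]), proj("top",[[508,-227,147],[490,-293,22]]))
d=np.load("pics/top0.npy"); w=cloud("top",d); z=w[...,2]; p=cv2.imread("pics/top0.png")[:,:,::-1].astype(int)
def rep(n,mask):
    a=w[mask]; print(n,len(a),np.nanmedian(a,0).round(1), "pix",u[mask].mean().round(1),v[mask].mean().round(1))
R=lambda a,b,c,e:(u>=a)&(u<b)&(v>=c)&(v<e)
rep("T tall cap",R(305,332,190,212)&(z>140)); rep("T white",R(305,332,190,212)&(p.min(2)>165))
rep("T short",R(325,350,222,240)&(z>100)); rep("T lamp",R(345,380,195,225)&(z>90)); rep("T plate",R(325,346,200,218)&(z>15)&(z<35))
o,ps,d=shot("side"); w=cloud("side",d); z=w[...,2]
rep("S tallcap",R(243,262,210,226)&(z>125)&(z<160)); rep("S blk",R(215,232,230,250)&(z>95)&(z<120)); rep("S lamp",R(235,262,255,300)&(z>85)&(z<110))
rep("S plate",R(250,264,255,272)&(z>12)&(z<30))
o,pt,d=shot("top"); w=cloud("top",d); z=w[...,2]; cv2.imwrite("pics/t3.png",cv2.resize(pt[150:250,260:400,::-1],None,fx=5,fy=5,interpolation=cv2.INTER_CUBIC))
E
```

```text
[[250.60070388 222.83963641]
 [250.11528387 204.57452994]
 [250.35880978 213.73778355]] [[320.27806204 201.46529057]
 [334.72494893 209.46754442]]
T tall cap 100 [ 509.3 -226.4  146.8] pix 320.2 201.0
T white 63 [ 512.  -229.1  146.8] pix 321.0 200.3
T short 78 [ 428.  -282.9  110.1] pix 337.5 230.0
T lamp 121 [ 483.7 -364.    94.3] pix 364.0 210.9
T plate 294 [ 494.5 -293.6   22. ] pix 334.8 208.1
S tallcap 78 [ 511.5 -239.5  139.8] pix 251.9 218.5
S blk 101 [ 432.2 -289.4  111.3] pix 223.9 240.8
S lamp 193 [ 487.6 -372.6   93.2] pix 246.2 266.9
S plate 115 [ 518.7 -288.1   22.8] pix 256.1 261.3
```

View pics/t3.png

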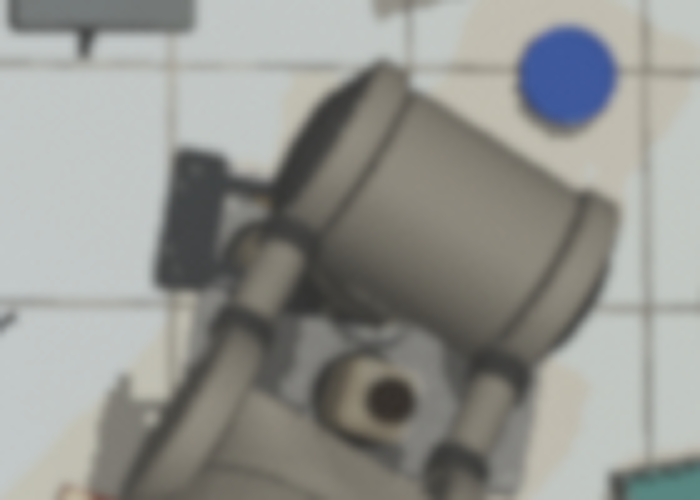

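```bash
python3 - <<'E'
from h import *
q=np.load("w2.npz"); d=q["d"]; m=bot.camera_model("wrist"); T=m["T_tool_cam"]; f=192/np.tan(np.radians(m["vertical_fov"]/2))
for u,v in [(349,232),(352,240),(349,260),(375,260),(390,300),(155,232),(130,270),(250,270),(250,350)]:
    z=d[v,u]; c=np.array([(u-m["cx"])/f*z,(v-m["cy"])/f*z,z,1]); print(u,v,z,(T@c)[:3].round(1))
o,p,d=shot("wrist","w3"); print(o["grip_width"],o["finger_force"],o["tool_pos"])
for u,v in [(250,230),(250,240),(250,260),(250,200),(240,215)]:
    z=d[v,u]; c=np.array([(u-m["cx"])/f*z,(v-m["cy"])/f*z,z,1]); print(u,v,z,(T@c)[:3].round(1))
E
```

```text
349 232 163.65501 [  9.9  45.2 -42.7]
352 240 159.07379 [  7.9  45.3 -48. ]
349 260 84.25798 [  31.5   22.9 -119.2]
375 260 83.38117 [  31.9   29.  -120. ]
390 300 120.97678 [  1.9  47.7 -88.9]
155 232 162.24887 [ 10.3 -46.9 -44.1]
130 270 82.76354 [  29.8  -30.4 -121.1]
250 270 81.710655 [  30.3   -1.4 -122.1]
250 350 59.688717 [  27.    -1.2 -145.7]
0.4533489433605145 0.0 [ 507.90611307 -227.06826409  112.70020599]
250 230 166.01605 [ 10.   -2.  -40.3]
250 240 153.11967 [ 10.2  -1.9 -53.5]
250 260 84.388 [  31.4   -1.4 -119. ]
250 200 197.14285 [15.8 -2.2 -6.6]
240 215 180.67159 [ 12.5  -7.4 -24.5]
```

View pics/w3.png

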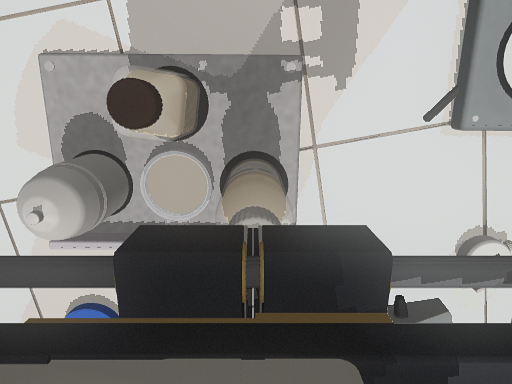

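```bash
python3 - <<'E'
from h import *
m=bot.camera_model("wrist"); T=m["T_tool_cam"]; f=192/np.tan(np.radians(m["vertical_fov"]/2))
def tp(d,u,v):
    z=d[v,u]; c=np.array([(u-m["cx"])/f*z,(v-m["cy"])/f*z,z,1]); return (T@c)[:3].round(0).astype(int).tolist()
o,p,d=shot("wrist"); d2=np.load("w2.npz")["d"]
print("closed")
for c in (125,150,200,235,252,300): print(c,[(r,tp(d,c,r)) for r in (218,224,228,234,250,258,280,300,315)])
print("open")
for c in (20,60,90,120,150): print(c,[(r,tp(d2,c,r)) for r in (224,228,234,250,280,300,315)])
o,ps,ds=shot("side"); w=cloud("side",ds)
R=Ro.from_euler("xyz",o["tcp_rot"]).as_matrix(); t=(w-o["tool_pos"])@R
np.set_printoptions(linewidth=200)
for r in range(192,228,3): print(r,[t[r,c].round(0).astype(int).tolist() for c in (238,244,250,256,260)])
E
```

```text
closed
125 [(218, [-32, -119, 105]), (224, [-38, -119, 105]), (228, [-42, -119, 104]), (234, [-46, -118, 101]), (250, [37, -29, -126]), (258, [36, -28, -128]), (280, [31, -29, -128]), (300, [26, -29, -128]), (315, [22, -30, -128])]
150 [(218, [-32, -95, 104]), (224, [-39, -97, 107]), (228, [37, -28, -112]), (234, [37, -26, -117]), (250, [37, -24, -125]), (258, [36, -23, -127]), (280, [31, -24, -128]), (300, [26, -24, -128]), (315, [22, -24, -128])]
200 [(218, [-32, -49, 105]), (224, [-38, -50, 105]), (228, [37, -15, -111]), (234, [37, -14, -116]), (250, [37, -12, -127]), (258, [36, -12, -127]), (280, [31, -12, -129]), (300, [26, -13, -128]), (315, [23, -13, -129])]
235 [(218, [11, -10, -24]), (224, [11, -10, -34]), (228, [37, -5, -112]), (234, [37, -5, -117]), (250, [37, -5, -127]), (258, [37, -5, -129]), (280, [31, -5, -128]), (300, [26, -5, -128]), (315, [22, -5, -128])]
252 [(218, [14, -1, -34]), (224, [11, -1, -35]), (228, [10, -1, -39]), (234, [11, -1, -47]), (250, [9, -1, -62]), (258, [32, -1, -119]), (280, [28, -1, -123]), (300, [-123, -1, 114]), (315, [68, -1, -197])]
300 [(2
[... 1551 characters left out ...]
6], [3, -92, -136], [-12, -92, -137], [-27, -94, -140], [-36, -89, -137]]
210 [[19, -84, -118], [4, -88, -122], [-11, -88, -123], [-26, -88, -125], [-36, -86, -124]]
213 [[19, -88, -111], [4, -86, -111], [-11, -87, -113], [-26, -87, -115], [-36, -86, -114]]
216 [[63, 155, 115], [42, 154, 113], [0, -10, -35], [-17, -8, -34], [-9223372036854775808, -9223372036854775808, -9223372036854775808]]
219 [[59, 134, 110], [40, 138, 112], [-1, -14, -27], [-17, -9, -24], [-12, 140, 109]]
222 [[57, 117, 107], [38, 123, 111], [0, -15, -17], [-16, -8, -12], [-26, 4, -2]]
225 [[56, 108, 112], [18, -6, 4], [0, -14, -5], [-17, -15, -7], [-27, -5, 1]]<stdin>:13: RuntimeWarning: invalid value encountered in cast
```

```bash
python3 - <<'E'
from h import *
m=bot.camera_model("wrist"); T=m["T_tool_cam"]; f=192/np.tan(np.radians(m["vertical_fov"]/2))
v,u=np.mgrid[0:384,0:512]
d=np.load("w2.npz")["d"]
t=np.stack([(u-m["cx"])/f*d,(v-m["cy"])/f*d,d],-1)@T[:3,:3].T+T[:3,3]
s=(d>0)&(t[...,2]<50)&(t[...,2]>-100)&(abs(t[...,0])<25)
a=t[s]; print(len(a), np.percentile(a[:,2],[90,95,98,99,100]).round(1)); i=np.argsort(-a[:,2])[:12]; print(np.c_[a[i].round(0),u[s][i],v[s][i]])
E
```

```text
5305 [-47.6 -43.6 -41.  -39.7 -37.5]
[[ -2.  46. -37. 345. 251.]
 [ 10. -49. -38. 154. 228.]
 [ 10. -49. -38. 155. 228.]
 [  6.  45. -38. 346. 236.]
 [  3.  45. -38. 346. 241.]
 [  6.  45. -38. 346. 237.]
 [  6. -47. -38. 159. 236.]
 [ 10. -47. -38. 158. 228.]
 [ -1.  45. -38. 345. 250.]
 [ -1. -47. -38. 160. 250.]
 [  3. -47. -39. 159. 242.]
 [ 12.  48. -39. 353. 225.]]
```

The fingers closed empty. Depth shows the real fingertips sit about 40 mm short of the reported TCP, just above the cap, and nothing was moved. I'll allow for 40 mm from here on, open, and go down by that amount.

>>> {"op": "send_rows", "data": {
  "rows": [
    {"x":0,"y":0,"z":0,"ax":0,"ay":0,"az":0,"jaw":0.3},
    {"x":0,"y":0,"z":0,"ax":0,"ay":0,"az":0,"jaw":0.3},
    {"x":0,"y":0,"z":0,"ax":0,"ay":0,"az":0,"jaw":0.3},
    {"x":0,"y":0,"z":0,"ax":0,"ay":0,"az":0,"jaw":0.3},
    {"x":0,"y":0,"z":0.03,"ax":0,"ay":0,"az":0,"jaw":0.3},
    {"x":0,"y":0,"z":0.07,"ax":0,"ay":0,"az":0,"jaw":0.3},
    {"x":0,"y":0,"z":0.12,"ax":0,"ay":0,"az":0,"jaw":0.3},
    {"x":0,"y":0,"z":0.17,"ax":0,"ay":0,"az":0,"jaw":0.3},
    {"x":0,"y":0,"z":0.2,"ax":0,"ay":0,"az":0,"jaw":0.3},
    {"x":0,"y":0,"z":0.2,"ax":0,"ay":0,"az":0,"jaw":0.3}
  ]
}}

```text
time: 9.25
tool_pos: [507.7, -226.9, 72.1]
tcp_rot: [3.141, -0.001, 2.965]
contact_force: [-0.5, -0.1, -0.7]
grip_width: 60.0
finger_force: 0.0
```

>>> {"op": "send_rows", "data": {
  "rows": [
    {"x":0,"y":0,"z":0,"ax":0,"ay":0,"az":0,"jaw":-1},
    {"x":0,"y":0,"z":0,"ax":0,"ay":0,"az":0,"jaw":-1},
    {"x":0,"y":0,"z":0,"ax":0,"ay":0,"az":0,"jaw":-1},
    {"x":0,"y":0,"z":0,"ax":0,"ay":0,"az":0,"jaw":-1},
    {"x":0,"y":0,"z":0,"ax":0,"ay":0,"az":0,"jaw":-1},
    {"x":0,"y":0,"z":0,"ax":0,"ay":0,"az":0,"jaw":-1},
    {"x":0,"y":0,"z":-0.03,"ax":0,"ay":0,"az":0,"jaw":-1},
    {"x":0,"y":0,"z":-0.08,"ax":0,"ay":0,"az":0,"jaw":-1},
    {"x":0,"y":0,"z":-0.15,"ax":0,"ay":0,"az":0,"jaw":-1},
    {"x":0,"y":0,"z":-0.2,"ax":0,"ay":0,"az":0,"jaw":-1}
  ]
}}

```text
time: 10.5
tool_pos: [508.3, -227.3, 114.2]
tcp_rot: [-3.141, 0.001, 2.965]
contact_force: [-0.4, 0.2, -1.3]
grip_width: 29.5
finger_force: 30.0
```

Gripped at the cap (29.5 mm opening, 30 N). Carrying it to the mat.

>>> {"op": "send_rows", "data": {
  "rows": [
    {"x":0,"y":0.03,"z":-0.03,"ax":0,"ay":0,"az":0,"jaw":-1},
    {"x":0.01,"y":0.1,"z":-0.06,"ax":0,"ay":0,"az":0,"jaw":-1},
    {"x":0.01,"y":0.2,"z":-0.09,"ax":0,"ay":0,"az":0,"jaw":-1},
    {"x":0.02,"y":0.31,"z":-0.1,"ax":0,"ay":0,"az":0,"jaw":-1},
    {"x":0.03,"y":0.42,"z":-0.1,"ax":0,"ay":0,"az":0,"jaw":-1},
    {"x":0.03,"y":0.53,"z":-0.1,"ax":0,"ay":0,"az":0,"jaw":-1},
    {"x":0.04,"y":0.64,"z":-0.1,"ax":0,"ay":0,"az":0,"jaw":-1},
    {"x":0.04,"y":0.76,"z":-0.1,"ax":0,"ay":0,"az":0,"jaw":-1},
    {"x":0.05,"y":0.88,"z":-0.1,"ax":0,"ay":0,"az":0,"jaw":-1},
    {"x":0.057,"y":0.99,"z":-0.1,"ax":0,"ay":0,"az":0,"jaw":-1}
  ]
}}

```text
time: 11.75
tool_pos: [531.2, -27.8, 132.8]
tcp_rot: [3.141, -0.0, 2.966]
contact_force: [0.6, 0.2, -1.7]
grip_width: 29.4
finger_force: 30.0
```

>>> {"op": "send_rows", "data": {
  "rows": [
    {"x":0.006,"y":0.1,"z":0,"ax":0,"ay":0,"az":0,"jaw":-1},
    {"x":0.012,"y":0.2,"z":0,"ax":0,"ay":0,"az":0,"jaw":-1},
    {"x":0.018,"y":0.3,"z":0,"ax":0,"ay":0,"az":0,"jaw":-1},
    {"x":0.024,"y":0.4,"z":0,"ax":0,"ay":0,"az":0,"jaw":-1},
    {"x":0.03,"y":0.5,"z":0,"ax":0,"ay":0,"az":0,"jaw":-1},
    {"x":0.036,"y":0.6,"z":0,"ax":0,"ay":0,"az":0,"jaw":-1},
    {"x":0.042,"y":0.7,"z":0,"ax":0,"ay":0,"az":0,"jaw":-1},
    {"x":0.048,"y":0.8,"z":0,"ax":0,"ay":0,"az":0,"jaw":-1},
    {"x":0.053,"y":0.9,"z":0,"ax":0,"ay":0,"az":0,"jaw":-1},
    {"x":0.057,"y":0.99,"z":0,"ax":0,"ay":0,"az":0,"jaw":-1}
  ]
}}

```text
time: 13.0
tool_pos: [555.3, 168.1, 132.7]
tcp_rot: [3.142, 0.0, 2.965]
contact_force: [-0.1, -0.2, -1.6]
grip_width: 29.7
finger_force: 30.0
```

>>> {"op": "send_rows", "data": {
  "rows": [
    {"x":0.01,"y":0.11,"z":0,"ax":0,"ay":0,"az":0,"jaw":-1},
    {"x":0.01,"y":0.23,"z":0,"ax":0,"ay":0,"az":0,"jaw":-1},
    {"x":0.02,"y":0.36,"z":0,"ax":0,"ay":0,"az":0,"jaw":-1},
    {"x":0.03,"y":0.5,"z":0,"ax":0,"ay":0,"az":0,"jaw":-1},
    {"x":0.04,"y":0.64,"z":0,"ax":0,"ay":0,"az":0,"jaw":-1},
    {"x":0.05,"y":0.77,"z":0,"ax":0,"ay":0,"az":0,"jaw":-1},
    {"x":0.057,"y":0.88,"z":0,"ax":0,"ay":0,"az":0,"jaw":-1},
    {"x":0.057,"y":0.95,"z":0,"ax":0,"ay":0,"az":0,"jaw":-1},
    {"x":0.057,"y":0.98,"z":0,"ax":0,"ay":0,"az":0,"jaw":-1},
    {"x":0.057,"y":0.99,"z":0,"ax":0,"ay":0,"az":0,"jaw":-1}
  ]
}}

```text
time: 14.25
tool_pos: [578.8, 363.6, 132.6]
tcp_rot: [-3.141, -0.0, 2.965]
contact_force: [-0.8, -0.5, -1.0]
grip_width: 29.4
finger_force: 30.0
```

>>> {"op": "send_rows", "data": {
  "rows": [
    {"x":0,"y":0,"z":0.05,"ax":0,"ay":0,"az":0,"jaw":-1},
    {"x":0,"y":0,"z":0.12,"ax":0,"ay":0,"az":0,"jaw":-1},
    {"x":0,"y":0,"z":0.19,"ax":0,"ay":0,"az":0,"jaw":-1},
    {"x":0,"y":0,"z":0.24,"ax":0,"ay":0,"az":0,"jaw":-1},
    {"x":0,"y":0,"z":0.275,"ax":0,"ay":0,"az":0,"jaw":-1},
    {"x":0,"y":0,"z":0.297,"ax":0,"ay":0,"az":0,"jaw":-1},
    {"x":0,"y":0,"z":0.297,"ax":0,"ay":0,"az":0,"jaw":-1},
    {"x":0,"y":0,"z":0.297,"ax":0,"ay":0,"az":0,"jaw":0.3},
    {"x":0,"y":0,"z":0.297,"ax":0,"ay":0,"az":0,"jaw":0.3},
    {"x":0,"y":0,"z":0.297,"ax":0,"ay":0,"az":0,"jaw":0.3}
  ]
}}

```text
time: 15.5
tool_pos: [578.9, 363.7, 73.6]
tcp_rot: [3.141, 0.0, 2.965]
contact_force: [0.9, 0.4, -0.3]
grip_width: 55.0
finger_force: 0.0
```

```bash
python3 - <<'E'
from h import *
o,p,d=shot("wrist","w4"); print(o["grip_width"],o["finger_force"],o["tool_pos"],o["contact_force"])
o,p,d=shot("top"); cv2.imwrite("pics/t4.png",cv2.resize(p[140:250,85:265,::-1],None,fx=4,fy=4,interpolation=cv2.INTER_CUBIC))
E
```

```text
54.994426911961995 0.0 [578.90147819 363.7491129   73.60015231] [ 0.88690248  0.37643373 -0.28612995]
```

View pics/w4.png

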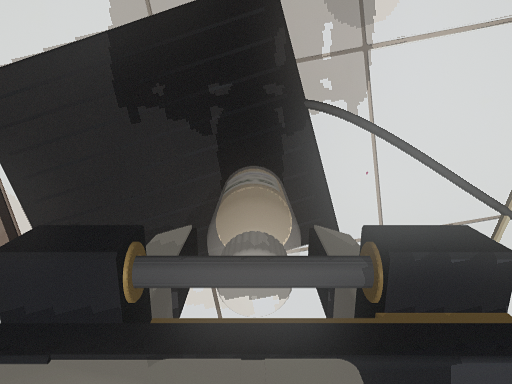

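The tall bottle stands upright on the mat between the open fingers, cap at (253,270). Next is the short bottle.

>>> {"op": "send_rows", "data": {
  "rows": [
    {"x":0,"y":0,"z":-0.06,"ax":0,"ay":0,"az":0,"jaw":0.3},
    {"x":0,"y":0,"z":-0.18,"ax":0,"ay":0,"az":0,"jaw":0.3},
    {"x":0,"y":0,"z":-0.32,"ax":0,"ay":0,"az":0,"jaw":0.3},
    {"x":0,"y":0,"z":-0.4,"ax":0,"ay":0,"az":0,"jaw":0.3},
    {"x":0,"y":-0.03,"z":-0.4,"ax":0,"ay":0,"az":0,"jaw":0.3},
    {"x":0,"y":-0.08,"z":-0.4,"ax":0,"ay":0,"az":0,"jaw":0.3},
    {"x":0,"y":-0.15,"z":-0.4,"ax":0,"ay":0,"az":0,"jaw":0.3},
    {"x":0,"y":-0.23,"z":-0.4,"ax":0,"ay":0,"az":0,"jaw":0.3},
    {"x":0,"y":-0.31,"z":-0.4,"ax":0,"ay":0,"az":0,"jaw":0.3},
    {"x":0,"y":-0.4,"z":-0.4,"ax":0,"ay":0,"az":0,"jaw":0.3}
  ]
}}

```text
time: 16.85
tool_pos: [564.5, 283.6, 153.3]
tcp_rot: [3.142, 0.0, 2.964]
contact_force: [-0.1, 0.1, 0.2]
grip_width: 59.8
finger_force: 0.0
```

>>> {"op": "send_rows", "data": {
  "rows": [
    {"x":0.006,"y":-0.1,"z":0,"ax":0,"ay":0,"az":0,"jaw":0.3},
    {"x":0.012,"y":-0.2,"z":0,"ax":0,"ay":0,"az":0,"jaw":0.3},
    {"x":0.018,"y":-0.3,"z":0,"ax":0,"ay":0,"az":0,"jaw":0.3},
    {"x":0.024,"y":-0.4,"z":0,"ax":0,"ay":0,"az":0,"jaw":0.3},
    {"x":0.03,"y":-0.5,"z":0,"ax":0,"ay":0,"az":0,"jaw":0.3},
    {"x":0.036,"y":-0.6,"z":0,"ax":0,"ay":0,"az":0,"jaw":0.3},
    {"x":0.042,"y":-0.7,"z":0,"ax":0,"ay":0,"az":0,"jaw":0.3},
    {"x":0.048,"y":-0.8,"z":0,"ax":0,"ay":0,"az":0,"jaw":0.3},
    {"x":0.054,"y":-0.89,"z":0,"ax":0,"ay":0,"az":0,"jaw":0.3},
    {"x":0.06,"y":-0.973,"z":0,"ax":0,"ay":0,"az":0,"jaw":0.3}
  ]
}}

```text
time: 18.1
tool_pos: [518.4, 94.3, 153.4]
tcp_rot: [3.141, 0.0, 2.964]
contact_force: [1.2, 0.8, 0.7]
grip_width: 59.3
finger_force: 0.0
```

>>> {"op": "send_rows", "data": {
  "rows": [
    {"x":0.006,"y":-0.1,"z":0,"ax":0,"ay":0,"az":0,"jaw":0.3},
    {"x":0.012,"y":-0.2,"z":0,"ax":0,"ay":0,"az":0,"jaw":0.3},
    {"x":0.018,"y":-0.3,"z":0,"ax":0,"ay":0,"az":0,"jaw":0.3},
    {"x":0.024,"y":-0.4,"z":0,"ax":0,"ay":0,"az":0,"jaw":0.3},
    {"x":0.03,"y":-0.5,"z":0,"ax":0,"ay":0,"az":0,"jaw":0.3},
    {"x":0.036,"y":-0.6,"z":0,"ax":0,"ay":0,"az":0,"jaw":0.3},
    {"x":0.042,"y":-0.7,"z":0,"ax":0,"ay":0,"az":0,"jaw":0.3},
    {"x":0.048,"y":-0.8,"z":0,"ax":0,"ay":0,"az":0,"jaw":0.3},
    {"x":0.054,"y":-0.89,"z":0,"ax":0,"ay":0,"az":0,"jaw":0.3},
    {"x":0.06,"y":-0.973,"z":0,"ax":0,"ay":0,"az":0,"jaw":0.3}
  ]
}}

```text
time: 19.35
tool_pos: [472.1, -95.1, 153.3]
tcp_rot: [3.142, 0.0, 2.965]
contact_force: [0.1, 0.5, -1.4]
grip_width: 59.6
finger_force: 0.0
```

>>> {"op": "send_rows", "data": {
  "rows": [
    {"x":0.006,"y":-0.11,"z":0,"ax":0,"ay":0,"az":0,"jaw":0.3},
    {"x":0.012,"y":-0.23,"z":0,"ax":0,"ay":0,"az":0,"jaw":0.3},
    {"x":0.018,"y":-0.36,"z":0,"ax":0,"ay":0,"az":0,"jaw":0.3},
    {"x":0.024,"y":-0.49,"z":0,"ax":0,"ay":0,"az":0,"jaw":0.3},
    {"x":0.03,"y":-0.62,"z":0,"ax":0,"ay":0,"az":0,"jaw":0.3},
    {"x":0.036,"y":-0.74,"z":0,"ax":0,"ay":0,"az":0,"jaw":0.3},
    {"x":0.042,"y":-0.84,"z":0,"ax":0,"ay":0,"az":0,"jaw":0.3},
    {"x":0.05,"y":-0.92,"z":0,"ax":0,"ay":0,"az":0,"jaw":0.3},
    {"x":0.06,"y":-0.973,"z":0,"ax":0,"ay":0,"az":0,"jaw":0.3},
    {"x":0.06,"y":-0.973,"z":0,"ax":0,"ay":0,"az":0,"jaw":0.3}
  ]
}}

```text
time: 20.6
tool_pos: [426.3, -283.8, 153.2]
tcp_rot: [3.141, -0.0, 2.964]
contact_force: [0.4, 0.7, -0.1]
grip_width: 59.7
finger_force: 0.0
```

>>> {"op": "send_rows", "data": {
  "rows": [
    {"x":0,"y":0,"z":0.06,"ax":0,"ay":0,"az":0,"jaw":0.3},
    {"x":0,"y":0,"z":0.16,"ax":0,"ay":0,"az":0,"jaw":0.3},
    {"x":0,"y":0,"z":0.28,"ax":0,"ay":0,"az":0,"jaw":0.3},
    {"x":0,"y":0,"z":0.38,"ax":0,"ay":0,"az":0,"jaw":0.3},
    {"x":0,"y":0,"z":0.46,"ax":0,"ay":0,"az":0,"jaw":0.3},
    {"x":0,"y":0,"z":0.51,"ax":0,"ay":0,"az":0,"jaw":0.3},
    {"x":0,"y":0,"z":0.535,"ax":0,"ay":0,"az":0,"jaw":0.3},
    {"x":0,"y":0,"z":0.535,"ax":0,"ay":0,"az":0,"jaw":0.3},
    {"x":0,"y":0,"z":0.535,"ax":0,"ay":0,"az":0,"jaw":-1},
    {"x":0,"y":0,"z":0.535,"ax":0,"ay":0,"az":0,"jaw":-1}
  ]
}}

```text
time: 21.85
tool_pos: [426.8, -283.7, 46.8]
tcp_rot: [-3.141, 0.001, 2.965]
contact_force: [-0.6, 0.1, 0.1]
grip_width: 44.6
finger_force: 0.0
```

>>> {"op": "send_rows", "data": {
  "rows": [
    {"x":0,"y":0,"z":0,"ax":0,"ay":0,"az":0,"jaw":-1},
    {"x":0,"y":0,"z":0,"ax":0,"ay":0,"az":0,"jaw":-1},
    {"x":0,"y":0,"z":0,"ax":0,"ay":0,"az":0,"jaw":-1},
    {"x":0,"y":0,"z":0,"ax":0,"ay":0,"az":0,"jaw":-1},
    {"x":0,"y":0,"z":0,"ax":0,"ay":0,"az":0,"jaw":-1},
    {"x":0,"y":0,"z":-0.04,"ax":0,"ay":0,"az":0,"jaw":-1},
    {"x":0,"y":0,"z":-0.12,"ax":0,"ay":0,"az":0,"jaw":-1},
    {"x":0,"y":0.03,"z":-0.22,"ax":0,"ay":0,"az":0,"jaw":-1},
    {"x":0,"y":0.1,"z":-0.29,"ax":0,"ay":0,"az":0,"jaw":-1},
    {"x":0,"y":0.2,"z":-0.3,"ax":0,"ay":0,"az":0,"jaw":-1}
  ]
}}

```text
time: 23.1
tool_pos: [434.1, -243.4, 107.2]
tcp_rot: [-3.141, 0.002, 2.964]
contact_force: [0.9, 0.4, -1.5]
grip_width: 27.0
finger_force: 30.0
```

>>> {"op": "send_rows", "data": {
  "rows": [
    {"x":0.009,"y":0.1,"z":0,"ax":0,"ay":0,"az":0,"jaw":-1},
    {"x":0.018,"y":0.2,"z":0,"ax":0,"ay":0,"az":0,"jaw":-1},
    {"x":0.027,"y":0.3,"z":0,"ax":0,"ay":0,"az":0,"jaw":-1},
    {"x":0.036,"y":0.4,"z":0,"ax":0,"ay":0,"az":0,"jaw":-1},
    {"x":0.045,"y":0.5,"z":0,"ax":0,"ay":0,"az":0,"jaw":-1},
    {"x":0.054,"y":0.6,"z":0,"ax":0,"ay":0,"az":0,"jaw":-1},
    {"x":0.063,"y":0.7,"z":0,"ax":0,"ay":0,"az":0,"jaw":-1},
    {"x":0.072,"y":0.8,"z":0,"ax":0,"ay":0,"az":0,"jaw":-1},
    {"x":0.081,"y":0.9,"z":0,"ax":0,"ay":0,"az":0,"jaw":-1},
    {"x":0.09,"y":0.995,"z":0,"ax":0,"ay":0,"az":0,"jaw":-1}
  ]
}}

```text
time: 24.35
tool_pos: [450.6, -43.4, 106.1]
tcp_rot: [3.141, -0.0, 2.965]
contact_force: [-0.3, -0.7, -0.4]
grip_width: 26.7
finger_force: 30.0
```

>>> {"op": "send_rows", "data": {
  "rows": [
    {"x":0.009,"y":0.1,"z":0,"ax":0,"ay":0,"az":0,"jaw":-1},
    {"x":0.018,"y":0.2,"z":0,"ax":0,"ay":0,"az":0,"jaw":-1},
    {"x":0.027,"y":0.3,"z":0,"ax":0,"ay":0,"az":0,"jaw":-1},
    {"x":0.036,"y":0.4,"z":0,"ax":0,"ay":0,"az":0,"jaw":-1},
    {"x":0.045,"y":0.5,"z":0,"ax":0,"ay":0,"az":0,"jaw":-1},
    {"x":0.054,"y":0.6,"z":0,"ax":0,"ay":0,"az":0,"jaw":-1},
    {"x":0.063,"y":0.7,"z":0,"ax":0,"ay":0,"az":0,"jaw":-1},
    {"x":0.072,"y":0.8,"z":0,"ax":0,"ay":0,"az":0,"jaw":-1},
    {"x":0.081,"y":0.9,"z":0,"ax":0,"ay":0,"az":0,"jaw":-1},
    {"x":0.09,"y":0.995,"z":0,"ax":0,"ay":0,"az":0,"jaw":-1}
  ]
}}

```text
time: 25.6
tool_pos: [467.5, 155.5, 106.0]
tcp_rot: [-3.141, -0.001, 2.965]
contact_force: [-0.1, -0.6, 0.2]
grip_width: 27.0
finger_force: 30.0
```

>>> {"op": "send_rows", "data": {
  "rows": [
    {"x":0.009,"y":0.11,"z":0,"ax":0,"ay":0,"az":0,"jaw":-1},
    {"x":0.018,"y":0.23,"z":0,"ax":0,"ay":0,"az":0,"jaw":-1},
    {"x":0.027,"y":0.36,"z":0,"ax":0,"ay":0,"az":0,"jaw":-1},
    {"x":0.04,"y":0.5,"z":0,"ax":0,"ay":0,"az":0,"jaw":-1},
    {"x":0.06,"y":0.64,"z":0,"ax":0,"ay":0,"az":0,"jaw":-1},
    {"x":0.07,"y":0.77,"z":0,"ax":0,"ay":0,"az":0,"jaw":-1},
    {"x":0.08,"y":0.88,"z":0,"ax":0,"ay":0,"az":0,"jaw":-1},
    {"x":0.085,"y":0.95,"z":0,"ax":0,"ay":0,"az":0,"jaw":-1},
    {"x":0.09,"y":0.985,"z":0,"ax":0,"ay":0,"az":0,"jaw":-1},
    {"x":0.09,"y":0.995,"z":0,"ax":0,"ay":0,"az":0,"jaw":-1}
  ]
}}

```text
time: 26.85
tool_pos: [485.3, 353.2, 106.2]
tcp_rot: [-3.141, -0.0, 2.965]
contact_force: [-0.5, 0.0, -0.4]
grip_width: 27.0
finger_force: 30.0
```

>>> {"op": "send_rows", "data": {
  "rows": [
    {"x":0,"y":0,"z":0.05,"ax":0,"ay":0,"az":0,"jaw":-1},
    {"x":0,"y":0,"z":0.12,"ax":0,"ay":0,"az":0,"jaw":-1},
    {"x":0,"y":0,"z":0.19,"ax":0,"ay":0,"az":0,"jaw":-1},
    {"x":0,"y":0,"z":0.24,"ax":0,"ay":0,"az":0,"jaw":-1},
    {"x":0,"y":0,"z":0.28,"ax":0,"ay":0,"az":0,"jaw":-1},
    {"x":0,"y":0,"z":0.3,"ax":0,"ay":0,"az":0,"jaw":-1},
    {"x":0,"y":0,"z":0.3,"ax":0,"ay":0,"az":0,"jaw":-1},
    {"x":0,"y":0,"z":0.3,"ax":0,"ay":0,"az":0,"jaw":0.3},
    {"x":0,"y":0,"z":0.3,"ax":0,"ay":0,"az":0,"jaw":0.3},
    {"x":0,"y":0,"z":0.3,"ax":0,"ay":0,"az":0,"jaw":0.3}
  ]
}}

```text
time: 28.1
tool_pos: [485.6, 353.2, 46.5]
tcp_rot: [3.141, 0.0, 2.965]
contact_force: [0.3, -0.5, -0.2]
grip_width: 52.2
finger_force: 0.0
```

>>> {"op": "send_rows", "data": {
  "rows": [
    {"x":0,"y":0,"z":-0.06,"ax":0,"ay":0,"az":0,"jaw":0.3},
    {"x":0,"y":0,"z":-0.2,"ax":0,"ay":0,"az":0,"jaw":0.3},
    {"x":0,"y":0,"z":-0.38,"ax":0,"ay":0,"az":0,"jaw":0.3},
    {"x":0,"y":0,"z":-0.5,"ax":0,"ay":0,"az":0,"jaw":0.5},
    {"x":0,"y":-0.04,"z":-0.5,"ax":0,"ay":0,"az":0,"jaw":0.74},
    {"x":0,"y":-0.12,"z":-0.5,"ax":0,"ay":0,"az":0,"jaw":0.74},
    {"x":0,"y":-0.22,"z":-0.5,"ax":0,"ay":0,"az":0,"jaw":0.74},
    {"x":0,"y":-0.33,"z":-0.5,"ax":0,"ay":0,"az":0,"jaw":0.74},
    {"x":0,"y":-0.44,"z":-0.5,"ax":0,"ay":0,"az":0,"jaw":0.74},
    {"x":0,"y":-0.55,"z":-0.5,"ax":0,"ay":0,"az":0,"jaw":0.74}
  ]
}}

```text
time: 29.35
tool_pos: [464.7, 242.8, 144.9]
tcp_rot: [-3.14, -0.003, 2.964]
contact_force: [-0.3, 0.0, 0.4]
grip_width: 79.9
finger_force: 0.0
```

>>> {"op": "send_rows", "data": {
  "rows": [
    {"x":-0.02,"y":-0.1,"z":0,"ax":0,"ay":0,"az":0,"jaw":0.74},
    {"x":-0.04,"y":-0.2,"z":0,"ax":0,"ay":0,"az":0,"jaw":0.74},
    {"x":-0.06,"y":-0.3,"z":0,"ax":0,"ay":0,"az":0,"jaw":0.74},
    {"x":-0.08,"y":-0.4,"z":0,"ax":0,"ay":0,"az":0,"jaw":0.74},
    {"x":-0.1,"y":-0.5,"z":0,"ax":0,"ay":0,"az":0,"jaw":0.74},
    {"x":-0.12,"y":-0.6,"z":0,"ax":0,"ay":0,"az":0,"jaw":0.74},
    {"x":-0.14,"y":-0.7,"z":0,"ax":0,"ay":0,"az":0,"jaw":0.74},
    {"x":-0.16,"y":-0.8,"z":0,"ax":0,"ay":0,"az":0,"jaw":0.74},
    {"x":-0.18,"y":-0.9,"z":0,"ax":0,"ay":0,"az":0,"jaw":0.74},
    {"x":-0.208,"y":-0.993,"z":0,"ax":0,"ay":0,"az":0,"jaw":0.74}
  ]
}}

```text
time: 30.6
tool_pos: [470.4, 40.7, 145.0]
tcp_rot: [-3.141, -0.003, 2.964]
contact_force: [-0.4, -0.7, -0.2]
grip_width: 79.8
finger_force: 0.0
```

>>> {"op": "send_rows", "data": {
  "rows": [
    {"x":-0.02,"y":-0.1,"z":0,"ax":0,"ay":0,"az":0,"jaw":0.74},
    {"x":-0.04,"y":-0.2,"z":0,"ax":0,"ay":0,"az":0,"jaw":0.74},
    {"x":-0.06,"y":-0.3,"z":0,"ax":0,"ay":0,"az":0,"jaw":0.74},
    {"x":-0.08,"y":-0.4,"z":0,"ax":0,"ay":0,"az":0,"jaw":0.74},
    {"x":-0.1,"y":-0.5,"z":0,"ax":0,"ay":0,"az":0,"jaw":0.74},
    {"x":-0.12,"y":-0.6,"z":0,"ax":0,"ay":0,"az":0,"jaw":0.74},
    {"x":-0.14,"y":-0.7,"z":0,"ax":0,"ay":0,"az":0,"jaw":0.74},
    {"x":-0.16,"y":-0.8,"z":0,"ax":0,"ay":0,"az":0,"jaw":0.74},
    {"x":-0.18,"y":-0.9,"z":0,"ax":0,"ay":0,"az":0,"jaw":0.74},
    {"x":-0.208,"y":-0.993,"z":0,"ax":0,"ay":0,"az":0,"jaw":0.74}
  ]
}}

```text
time: 31.85
tool_pos: [476.7, -161.6, 145.2]
tcp_rot: [3.141, -0.002, 2.964]
contact_force: [0.3, -0.3, 0.4]
grip_width: 79.7
finger_force: 0.0
```

>>> {"op": "send_rows", "data": {
  "rows": [
    {"x":-0.03,"y":-0.11,"z":0,"ax":0,"ay":0,"az":0,"jaw":0.74},
    {"x":-0.05,"y":-0.23,"z":0,"ax":0,"ay":0,"az":0,"jaw":0.74},
    {"x":-0.08,"y":-0.36,"z":0,"ax":0,"ay":0,"az":0,"jaw":0.74},
    {"x":-0.1,"y":-0.5,"z":0,"ax":0,"ay":0,"az":0,"jaw":0.74},
    {"x":-0.13,"y":-0.64,"z":0,"ax":0,"ay":0,"az":0,"jaw":0.74},
    {"x":-0.16,"y":-0.77,"z":0,"ax":0,"ay":0,"az":0,"jaw":0.74},
    {"x":-0.18,"y":-0.88,"z":0,"ax":0,"ay":0,"az":0,"jaw":0.74},
    {"x":-0.2,"y":-0.95,"z":0,"ax":0,"ay":0,"az":0,"jaw":0.74},
    {"x":-0.208,"y":-0.993,"z":0,"ax":0,"ay":0,"az":0,"jaw":0.74},
    {"x":-0.208,"y":-0.993,"z":0,"ax":0,"ay":0,"az":0,"jaw":0.74}
  ]
}}

```text
time: 33.1
tool_pos: [483.9, -363.7, 146.0]
tcp_rot: [3.141, -0.0, 2.964]
contact_force: [0.0, -0.5, -0.5]
grip_width: 80.4
finger_force: 0.0
```

```bash
python3 - <<'E'
from h import *
o,p,d=shot("wrist","w5"); print(o["tool_pos"])
v,u=np.mgrid[0:384,0:512]
o,ps,d=shot("top"); w=cloud("top",d); z=w[...,2]
for n,m in (("tall",(u<190)&(v>130)&(v<250)&(z>138)&(z<155)),("short",(u<190)&(v>130)&(v<250)&(z>102)&(z<116))): print(n,m.sum(),np.nanmedian(w[m],0).round(1))
E
```

```text
[ 483.9031078  -363.69285177  145.97594294]
tall 104 [580.  360.5 146.5]
short 172 [558.1 348.9 110. ]
```

View pics/w5.png

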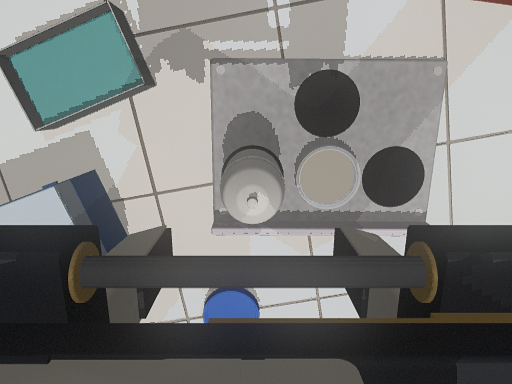

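The lamp is centred between the fingers at (252,200), and the plate is undisturbed at (327,178). Going down and gripping.

>>> {"op": "send_rows", "data": {
  "rows": [
    {"x":0,"y":0,"z":0.08,"ax":0,"ay":0,"az":0,"jaw":0.74},
    {"x":0,"y":0,"z":0.2,"ax":0,"ay":0,"az":0,"jaw":0.74},
    {"x":0,"y":0,"z":0.34,"ax":0,"ay":0,"az":0,"jaw":0.74},
    {"x":0,"y":0,"z":0.48,"ax":0,"ay":0,"az":0,"jaw":0.74},
    {"x":0,"y":0,"z":0.59,"ax":0,"ay":0,"az":0,"jaw":0.74},
    {"x":0,"y":0,"z":0.67,"ax":0,"ay":0,"az":0,"jaw":0.74},
    {"x":0,"y":0,"z":0.71,"ax":0,"ay":0,"az":0,"jaw":0.74},
    {"x":0,"y":0,"z":0.725,"ax":0,"ay":0,"az":0,"jaw":0.74},
    {"x":0,"y":0,"z":0.725,"ax":0,"ay":0,"az":0,"jaw":0.74},
    {"x":0,"y":0,"z":0.725,"ax":0,"ay":0,"az":0,"jaw":0.5}
  ]
}}

```text
time: 34.45
tool_pos: [484.5, -364.0, 2.0]
tcp_rot: [-3.141, 0.001, 2.965]
contact_force: [-0.2, -0.4, -0.1]
grip_width: 73.8
finger_force: 0.0
```

>>> {"op": "send_rows", "data": {
  "rows": [
    {"x":0,"y":0,"z":0,"ax":0,"ay":0,"az":0,"jaw":0.3},
    {"x":0,"y":0,"z":0,"ax":0,"ay":0,"az":0,"jaw":0},
    {"x":0,"y":0,"z":0,"ax":0,"ay":0,"az":0,"jaw":-1},
    {"x":0,"y":0,"z":0,"ax":0,"ay":0,"az":0,"jaw":-1},
    {"x":0,"y":0,"z":0,"ax":0,"ay":0,"az":0,"jaw":-1},
    {"x":0,"y":0,"z":0,"ax":0,"ay":0,"az":0,"jaw":-1},
    {"x":0,"y":0,"z":-0.02,"ax":0,"ay":0,"az":0,"jaw":-1},
    {"x":0,"y":0,"z":-0.08,"ax":0,"ay":0,"az":0,"jaw":-1},
    {"x":0,"y":0,"z":-0.16,"ax":0,"ay":0,"az":0,"jaw":-1},
    {"x":0,"y":0,"z":-0.2,"ax":0,"ay":0,"az":0,"jaw":-1}
  ]
}}

```text
time: 35.7
tool_pos: [484.7, -364.1, 43.0]
tcp_rot: [-3.14, 0.002, 2.965]
contact_force: [0.3, -0.7, -2.1]
grip_width: 53.6
finger_force: 30.0
```

>>> {"op": "send_rows", "data": {
  "rows": [
    {"x":0,"y":0,"z":-0.04,"ax":0,"ay":0,"az":0,"jaw":-1},
    {"x":0.01,"y":0.04,"z":-0.08,"ax":0,"ay":0,"az":0,"jaw":-1},
    {"x":0.01,"y":0.12,"z":-0.1,"ax":0,"ay":0,"az":0,"jaw":-1},
    {"x":0.02,"y":0.23,"z":-0.1,"ax":0,"ay":0,"az":0,"jaw":-1},
    {"x":0.03,"y":0.35,"z":-0.1,"ax":0,"ay":0,"az":0,"jaw":-1},
    {"x":0.03,"y":0.47,"z":-0.1,"ax":0,"ay":0,"az":0,"jaw":-1},
    {"x":0.04,"y":0.6,"z":-0.1,"ax":0,"ay":0,"az":0,"jaw":-1},
    {"x":0.04,"y":0.73,"z":-0.1,"ax":0,"ay":0,"az":0,"jaw":-1},
    {"x":0.05,"y":0.86,"z":-0.1,"ax":0,"ay":0,"az":0,"jaw":-1},
    {"x":0.062,"y":0.978,"z":-0.1,"ax":0,"ay":0,"az":0,"jaw":-1}
  ]
}}

```text
time: 36.95
tool_pos: [506.0, -166.2, 61.1]
tcp_rot: [3.141, -0.001, 2.966]
contact_force: [0.1, -1.8, -2.5]
grip_width: 54.1
finger_force: 30.0
```

>>> {"op": "send_rows", "data": {
  "rows": [
    {"x":0.006,"y":0.1,"z":0,"ax":0,"ay":0,"az":0,"jaw":-1},
    {"x":0.012,"y":0.2,"z":0,"ax":0,"ay":0,"az":0,"jaw":-1},
    {"x":0.018,"y":0.3,"z":0,"ax":0,"ay":0,"az":0,"jaw":-1},
    {"x":0.024,"y":0.4,"z":0,"ax":0,"ay":0,"az":0,"jaw":-1},
    {"x":0.03,"y":0.5,"z":0,"ax":0,"ay":0,"az":0,"jaw":-1},
    {"x":0.036,"y":0.6,"z":0,"ax":0,"ay":0,"az":0,"jaw":-1},
    {"x":0.042,"y":0.7,"z":0,"ax":0,"ay":0,"az":0,"jaw":-1},
    {"x":0.048,"y":0.8,"z":0,"ax":0,"ay":0,"az":0,"jaw":-1},
    {"x":0.055,"y":0.89,"z":0,"ax":0,"ay":0,"az":0,"jaw":-1},
    {"x":0.062,"y":0.978,"z":0,"ax":0,"ay":0,"az":0,"jaw":-1}
  ]
}}

```text
time: 38.2
tool_pos: [528.6, 27.0, 61.3]
tcp_rot: [3.142, 0.0, 2.965]
contact_force: [1.2, -0.4, -2.0]
grip_width: 54.1
finger_force: 30.0
```

>>> {"op": "send_rows", "data": {
  "rows": [
    {"x":0.01,"y":0.11,"z":0,"ax":0,"ay":0,"az":0,"jaw":-1},
    {"x":0.01,"y":0.23,"z":0,"ax":0,"ay":0,"az":0,"jaw":-1},
    {"x":0.02,"y":0.36,"z":0,"ax":0,"ay":0,"az":0,"jaw":-1},
    {"x":0.03,"y":0.5,"z":0,"ax":0,"ay":0,"az":0,"jaw":-1},
    {"x":0.04,"y":0.64,"z":0,"ax":0,"ay":0,"az":0,"jaw":-1},
    {"x":0.05,"y":0.77,"z":0,"ax":0,"ay":0,"az":0,"jaw":-1},
    {"x":0.06,"y":0.88,"z":0,"ax":0,"ay":0,"az":0,"jaw":-1},
    {"x":0.062,"y":0.94,"z":0,"ax":0,"ay":0,"az":0,"jaw":-1},
    {"x":0.062,"y":0.97,"z":0,"ax":0,"ay":0,"az":0,"jaw":-1},
    {"x":0.062,"y":0.978,"z":0,"ax":0,"ay":0,"az":0,"jaw":-1}
  ]
}}

```text
time: 39.45
tool_pos: [550.8, 220.4, 61.3]
tcp_rot: [-3.141, -0.0, 2.965]
contact_force: [-0.0, 0.1, -1.8]
grip_width: 54.1
finger_force: 30.0
```

>>> {"op": "send_rows", "data": {
  "rows": [
    {"x":0,"y":0,"z":0.05,"ax":0,"ay":0,"az":0,"jaw":-1},
    {"x":0,"y":0,"z":0.13,"ax":0,"ay":0,"az":0,"jaw":-1},
    {"x":0,"y":0,"z":0.21,"ax":0,"ay":0,"az":0,"jaw":-1},
    {"x":0,"y":0,"z":0.27,"ax":0,"ay":0,"az":0,"jaw":-1},
    {"x":0,"y":0,"z":0.297,"ax":0,"ay":0,"az":0,"jaw":-1},
    {"x":0,"y":0,"z":0.297,"ax":0,"ay":0,"az":0,"jaw":-1},
    {"x":0,"y":0,"z":0.297,"ax":0,"ay":0,"az":0,"jaw":0.74},
    {"x":0,"y":0,"z":0.297,"ax":0,"ay":0,"az":0,"jaw":0.74},
    {"x":0,"y":0,"z":0.297,"ax":0,"ay":0,"az":0,"jaw":0.74},
    {"x":0,"y":0,"z":0.297,"ax":0,"ay":0,"az":0,"jaw":0.74}
  ]
}}

```text
time: 40.7
tool_pos: [550.9, 220.6, 2.1]
tcp_rot: [3.141, 0.0, 2.965]
contact_force: [0.3, -0.1, 0.6]
grip_width: 79.5
finger_force: 0.0
```

>>> {"op": "send_rows", "data": {
  "rows": [
    {"x":0,"y":0,"z":-0.05,"ax":0,"ay":0,"az":0,"jaw":0.74},
    {"x":0,"y":0,"z":-0.15,"ax":0,"ay":0,"az":0,"jaw":0.74},
    {"x":0,"y":0,"z":-0.28,"ax":0,"ay":0,"az":0,"jaw":0.74},
    {"x":0,"y":0,"z":-0.42,"ax":0,"ay":0,"az":0,"jaw":0.74},
    {"x":0,"y":0,"z":-0.55,"ax":0,"ay":0,"az":0,"jaw":0.74},
    {"x":0,"y":-0.06,"z":-0.55,"ax":0,"ay":0,"az":0,"jaw":0.8},
    {"x":0,"y":-0.16,"z":-0.55,"ax":0,"ay":0,"az":0,"jaw":0.8},
    {"x":0,"y":-0.29,"z":-0.55,"ax":0,"ay":0,"az":0,"jaw":0.8},
    {"x":0,"y":-0.43,"z":-0.55,"ax":0,"ay":0,"az":0,"jaw":0.8},
    {"x":0,"y":-0.576,"z":-0.55,"ax":0,"ay":0,"az":0,"jaw":0.8}
  ]
}}

```text
time: 41.95
tool_pos: [529.0, 105.1, 110.6]
tcp_rot: [-3.141, -0.003, 2.964]
contact_force: [-0.2, -0.4, -0.1]
grip_width: 82.7
finger_force: 0.0
```

```bash
python3 - <<'E'
from h import *
v,u=np.mgrid[0:384,0:512]
o,ps,d=shot("top"); w=cloud("top",d); z=w[...,2]; print(o["tool_pos"])
cv2.imwrite("pics/t5.png",cv2.resize(ps[140:250,85:265,::-1],None,fx=4,fy=4,interpolation=cv2.INTER_CUBIC))
E
```

```text
[528.99144067 105.07262252 110.61948073]
```

View pics/t5.png

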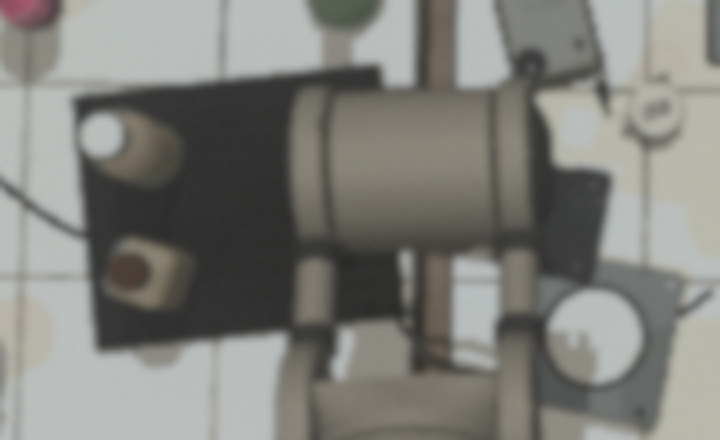

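Both bottles stand on the mat (crop (110,140) and (130,275)), and the viewer window is at crop (595,336). I'll measure the window once with the wrist camera from here.

```bash
python3 - <<'E'
from h import *
o,p,d=shot("wrist"); cv2.imwrite("pics/w6.png",p[:,:,::-1]); w=cloud("wrist",d,o)
g=cv2.cvtColor(p,cv2.COLOR_RGB2GRAY); np.savez("w6.npz",p=p,d=d,pos=o["tool_pos"],rot=o["tcp_rot"])
k=((g>190)&(np.abs(w[...,2]-20)<5)).astype(np.uint8)
n,l,s,c=cv2.connectedComponentsWithStats(k)
for i in np.argsort(-s[1:,4])[:3]+1:
    cnt=cv2.findContours((l==i).astype(np.uint8),0,1)[0][0][:,0]; a=w[cnt[:,1],cnt[:,0]]; a=a[np.isfinite(a[:,0])]
    print(s[i],cv2.minEnclosingCircle(a[:,:2].astype(np.float32)),np.nanmedian(a,0).round(1))
E
```

```text
[  93   59   88   90 4378] ((442.5461120605469, 20.86785888671875), 36.12163162231445) [444.3  18.4  20.5]
[138 292  22  28 226] ((624.8377075195312, -18.033145904541016), 17.452341079711914) [629.3 -14.2  17.5]
[198 163   6   5  22] ((500.81390380859375, 61.217613220214844), 2.150313138961792) [500.8  61.1  20.1]
```

View pics/w6.png

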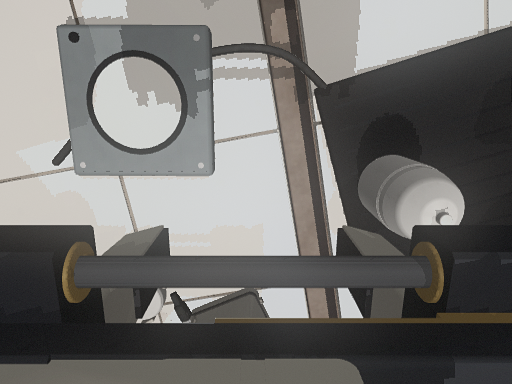

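Window centre about (444,20.5); the lamp stands upright on the mat. Now the plate.

>>> {"op": "send_rows", "data": {
  "rows": [
    {"x":-0.01,"y":-0.09,"z":0,"ax":0,"ay":0,"az":0,"jaw":0.85},
    {"x":-0.02,"y":-0.19,"z":0,"ax":0,"ay":0,"az":0,"jaw":0.85},
    {"x":-0.03,"y":-0.29,"z":0,"ax":0,"ay":0,"az":0,"jaw":0.85},
    {"x":-0.04,"y":-0.39,"z":0,"ax":0,"ay":0,"az":0,"jaw":0.85},
    {"x":-0.05,"y":-0.5,"z":0,"ax":0,"ay":0,"az":0,"jaw":0.85},
    {"x":-0.06,"y":-0.6,"z":0,"ax":0,"ay":0,"az":0,"jaw":0.85},
    {"x":-0.06,"y":-0.7,"z":0,"ax":0,"ay":0,"az":0,"jaw":0.85},
    {"x":-0.07,"y":-0.8,"z":0,"ax":0,"ay":0,"az":0,"jaw":0.85},
    {"x":-0.08,"y":-0.9,"z":0,"ax":0,"ay":0,"az":0,"jaw":0.85},
    {"x":-0.088,"y":-1,"z":0,"ax":0,"ay":0,"az":0,"jaw":0.85}
  ]
}}

```text
time: 43.3
tool_pos: [512.2, -93.7, 111.5]
tcp_rot: [3.142, -0.001, 2.965]
contact_force: [-0.0, -0.2, -0.1]
grip_width: 85.0
finger_force: 0.0
```

>>> {"op": "send_rows", "data": {
  "rows": [
    {"x":-0.01,"y":-0.11,"z":0,"ax":0,"ay":0,"az":0,"jaw":0.85},
    {"x":-0.02,"y":-0.24,"z":0,"ax":0,"ay":0,"az":0,"jaw":0.85},
    {"x":-0.03,"y":-0.37,"z":0,"ax":0,"ay":0,"az":0,"jaw":0.85},
    {"x":-0.05,"y":-0.51,"z":0,"ax":0,"ay":0,"az":0,"jaw":0.85},
    {"x":-0.06,"y":-0.65,"z":0,"ax":0,"ay":0,"az":0,"jaw":0.85},
    {"x":-0.07,"y":-0.78,"z":0,"ax":0,"ay":0,"az":0,"jaw":0.85},
    {"x":-0.08,"y":-0.89,"z":0,"ax":0,"ay":0,"az":0,"jaw":0.85},
    {"x":-0.088,"y":-0.96,"z":0,"ax":0,"ay":0,"az":0,"jaw":0.85},
    {"x":-0.088,"y":-1,"z":0,"ax":0,"ay":0,"az":0,"jaw":0.85},
    {"x":-0.088,"y":-1,"z":0,"ax":0,"ay":0,"az":0,"jaw":0.85}
  ]
}}

```text
time: 44.55
tool_pos: [494.6, -292.8, 111.8]
tcp_rot: [3.141, -0.0, 2.964]
contact_force: [0.4, 0.0, -0.5]
grip_width: 85.0
finger_force: 0.0
```

>>> {"op": "send_rows", "data": {
  "rows": [
    {"x":0,"y":0,"z":0.08,"ax":0,"ay":0,"az":0,"jaw":0.85},
    {"x":0,"y":0,"z":0.18,"ax":0,"ay":0,"az":0,"jaw":0.85},
    {"x":0,"y":0,"z":0.3,"ax":0,"ay":0,"az":0,"jaw":0.85},
    {"x":0,"y":0,"z":0.4,"ax":0,"ay":0,"az":0,"jaw":0.85},
    {"x":0,"y":0,"z":0.48,"ax":0,"ay":0,"az":0,"jaw":0.85},
    {"x":0,"y":0,"z":0.55,"ax":0,"ay":0,"az":0,"jaw":0.85},
    {"x":0,"y":0,"z":0.6,"ax":0,"ay":0,"az":0,"jaw":0.85},
    {"x":0,"y":0,"z":0.63,"ax":0,"ay":0,"az":0,"jaw":0.85},
    {"x":0,"y":0,"z":0.65,"ax":0,"ay":0,"az":0,"jaw":0.85},
    {"x":0,"y":0,"z":0.65,"ax":0,"ay":0,"az":0,"jaw":0.85}
  ]
}}

```text
time: 45.8
tool_pos: [494.8, -292.8, -18.1]
tcp_rot: [3.142, 0.0, 2.965]
contact_force: [-0.1, -0.5, -0.2]
grip_width: 84.9
finger_force: 0.0
```

>>> {"op": "send_rows", "data": {
  "rows": [
    {"x":0,"y":0,"z":0.02,"ax":0,"ay":0,"az":0,"jaw":0.85},
    {"x":0,"y":0,"z":0.04,"ax":0,"ay":0,"az":0,"jaw":0.85},
    {"x":0,"y":0,"z":0.052,"ax":0,"ay":0,"az":0,"jaw":0.85},
    {"x":0,"y":0,"z":0.052,"ax":0,"ay":0,"az":0,"jaw":0.7},
    {"x":0,"y":0,"z":0.052,"ax":0,"ay":0,"az":0,"jaw":0.5},
    {"x":0,"y":0,"z":0.052,"ax":0,"ay":0,"az":0,"jaw":0.3},
    {"x":0,"y":0,"z":0.052,"ax":0,"ay":0,"az":0,"jaw":0},
    {"x":0,"y":0,"z":0.052,"ax":0,"ay":0,"az":0,"jaw":-1},
    {"x":0,"y":0,"z":0.052,"ax":0,"ay":0,"az":0,"jaw":-1},
    {"x":0,"y":0,"z":0.052,"ax":0,"ay":0,"az":0,"jaw":-1}
  ]
}}

```text
time: 47.05
tool_pos: [494.8, -292.8, -28.4]
tcp_rot: [-3.142, 0.0, 2.965]
contact_force: [0.0, -0.5, 1.1]
grip_width: 61.2
finger_force: 30.0
```

>>> {"op": "send_rows", "data": {
  "rows": [
    {"x":0,"y":0,"z":-0.03,"ax":0,"ay":0,"az":0,"jaw":-1},
    {"x":0,"y":0,"z":-0.09,"ax":0,"ay":0,"az":0,"jaw":-1},
    {"x":0,"y":0,"z":-0.17,"ax":0,"ay":0,"az":0,"jaw":-1},
    {"x":0,"y":0,"z":-0.25,"ax":0,"ay":0,"az":0,"jaw":-1},
    {"x":0,"y":0,"z":-0.3,"ax":0,"ay":0,"az":0,"jaw":-1},
    {"x":0.01,"y":0.05,"z":-0.3,"ax":0,"ay":0,"az":0,"jaw":-1},
    {"x":0.03,"y":0.14,"z":-0.3,"ax":0,"ay":0,"az":0,"jaw":-1},
    {"x":0.06,"y":0.25,"z":-0.3,"ax":0,"ay":0,"az":0,"jaw":-1},
    {"x":0.09,"y":0.37,"z":-0.3,"ax":0,"ay":0,"az":0,"jaw":-1},
    {"x":0.12,"y":0.5,"z":-0.3,"ax":0,"ay":0,"az":0,"jaw":-1}
  ]
}}

```text
time: 48.3
tool_pos: [488.3, -187.8, 31.3]
tcp_rot: [3.141, -0.001, 2.965]
contact_force: [0.4, 0.7, -0.6]
grip_width: 61.3
finger_force: 30.0
```

>>> {"op": "send_rows", "data": {
  "rows": [
    {"x":0.05,"y":0.12,"z":0,"ax":0,"ay":0,"az":0,"jaw":-1},
    {"x":0.1,"y":0.25,"z":0,"ax":0,"ay":0,"az":0,"jaw":-1},
    {"x":0.16,"y":0.39,"z":0,"ax":0,"ay":0,"az":0,"jaw":-1},
    {"x":0.22,"y":0.53,"z":0,"ax":0,"ay":0,"az":0,"jaw":-1},
    {"x":0.27,"y":0.67,"z":0,"ax":0,"ay":0,"az":0,"jaw":-1},
    {"x":0.33,"y":0.8,"z":0,"ax":0,"ay":0,"az":0,"jaw":-1},
    {"x":0.37,"y":0.9,"z":0,"ax":0,"ay":0,"az":0,"jaw":-1},
    {"x":0.39,"y":0.96,"z":0,"ax":0,"ay":0,"az":0,"jaw":-1},
    {"x":0.404,"y":0.9975,"z":0,"ax":0,"ay":0,"az":0,"jaw":-1},
    {"x":0.404,"y":0.9975,"z":0,"ax":0,"ay":0,"az":0,"jaw":-1}
  ]
}}

```text
time: 49.55
tool_pos: [444.3, 20.8, 31.5]
tcp_rot: [3.142, 0.0, 2.965]
contact_force: [0.7, -0.8, -0.5]
grip_width: 61.2
finger_force: 30.0
```

>>> {"op": "send_rows", "data": {
  "rows": [
    {"x":0,"y":0,"z":0.04,"ax":0,"ay":0,"az":0,"jaw":-1},
    {"x":0,"y":0,"z":0.1,"ax":0,"ay":0,"az":0,"jaw":-1},
    {"x":0,"y":0,"z":0.15,"ax":0,"ay":0,"az":0,"jaw":-1},
    {"x":0,"y":0,"z":0.19,"ax":0,"ay":0,"az":0,"jaw":-1},
    {"x":0,"y":0,"z":0.22,"ax":0,"ay":0,"az":0,"jaw":-1},
    {"x":0,"y":0,"z":0.23,"ax":0,"ay":0,"az":0,"jaw":-1},
    {"x":0,"y":0,"z":0.23,"ax":0,"ay":0,"az":0,"jaw":-1},
    {"x":0,"y":0,"z":0.23,"ax":0,"ay":0,"az":0,"jaw":-1},
    {"x":0,"y":0,"z":0.23,"ax":0,"ay":0,"az":0,"jaw":-1},
    {"x":0,"y":0,"z":0.23,"ax":0,"ay":0,"az":0,"jaw":-1}
  ]
}}

```text
time: 50.8
tool_pos: [444.4, 20.5, -14.3]
tcp_rot: [3.141, 0.0, 2.965]
contact_force: [0.4, -1.0, -0.8]
grip_width: 60.9
finger_force: 30.0
```

>>> {"op": "send_rows", "data": {
  "rows": [
    {"x":0,"y":0,"z":0.005,"ax":0,"ay":0,"az":0,"jaw":-1},
    {"x":0,"y":0,"z":0.01,"ax":0,"ay":0,"az":0,"jaw":-1},
    {"x":0,"y":0,"z":0.01,"ax":0,"ay":0,"az":0,"jaw":-1},
    {"x":0,"y":0,"z":0.01,"ax":0,"ay":0,"az":0,"jaw":0.5},
    {"x":0,"y":0,"z":0.01,"ax":0,"ay":0,"az":0,"jaw":0.85},
    {"x":0,"y":0,"z":0.01,"ax":0,"ay":0,"az":0,"jaw":0.85},
    {"x":0,"y":0,"z":0.01,"ax":0,"ay":0,"az":0,"jaw":0.85},
    {"x":0,"y":0,"z":0.01,"ax":0,"ay":0,"az":0,"jaw":0.85},
    {"x":0,"y":0,"z":0.01,"ax":0,"ay":0,"az":0,"jaw":0.85},
    {"x":0,"y":0,"z":0.01,"ax":0,"ay":0,"az":0,"jaw":0.85}
  ]
}}

```text
time: 52.05
tool_pos: [444.3, 20.5, -16.5]
tcp_rot: [3.142, 0.0, 2.965]
contact_force: [0.2, 0.3, 0.2]
grip_width: 85.0
finger_force: 0.0
```

>>> {"op": "send_rows", "data": {
  "rows": [
    {"x":0,"y":0,"z":-0.05,"ax":0,"ay":0,"az":0,"jaw":0.85},
    {"x":0,"y":0,"z":-0.15,"ax":0,"ay":0,"az":0,"jaw":0.85},
    {"x":0,"y":0,"z":-0.3,"ax":0,"ay":0,"az":0,"jaw":0.85},
    {"x":0,"y":0,"z":-0.48,"ax":0,"ay":0,"az":0,"jaw":0.85},
    {"x":0,"y":0,"z":-0.65,"ax":0,"ay":0,"az":0,"jaw":0.85},
    {"x":-0.02,"y":0.03,"z":-0.65,"ax":0,"ay":0,"az":0,"jaw":0.85},
    {"x":-0.08,"y":0.08,"z":-0.65,"ax":0,"ay":0,"az":0,"jaw":0.85},
    {"x":-0.16,"y":0.13,"z":-0.65,"ax":0,"ay":0,"az":0,"jaw":0.85},
    {"x":-0.26,"y":0.18,"z":-0.65,"ax":0,"ay":0,"az":0,"jaw":0.85},
    {"x":-0.349,"y":0.2,"z":-0.65,"ax":0,"ay":0,"az":0,"jaw":0.85}
  ]
}}

```text
time: 53.3
tool_pos: [520.7, 48.5, 112.0]
tcp_rot: [-3.142, -0.002, 2.965]
contact_force: [-0.5, -0.0, 0.2]
grip_width: 84.8
finger_force: 0.0
```

```bash
python3 - <<'E'
from h import *
o,p,d=shot("wrist"); cv2.imwrite("pics/w7.png",p[:,:,::-1]); w=cloud("wrist",d,o); print(o["tool_pos"],o["time"])
v,u=np.mgrid[0:384,0:512]; z=w[...,2]
m=(z>29)&(z<40)&(np.hypot(w[...,0]-444,w[...,1]-20)<50); a=w[m]; print(m.sum(),cv2.minEnclosingCircle(a[:,:2].astype(np.float32)),np.median(a,0),a[:,2].std())
g=cv2.cvtColor(p,cv2.COLOR_RGB2GRAY)
# dark ring outside the plate
m=(g<60)&(abs(z-20)<5)&(np.hypot(w[...,0]-444,w[...,1]-20)<50); a=w[m]; print(m.sum(),cv2.minEnclosingCircle(a[:,:2].astype(np.float32)))
E
```

```text
[520.65558848  48.54626614 111.98580961] 53.3
5147 ((444.5798645019531, 19.493396759033203), 31.041547775268555) [443.7733237   19.84941396  33.57848216] 0.7117631844502068
1195 ((441.9798889160156, 20.93684196472168), 40.7496452331543)
```

View pics/w7.png

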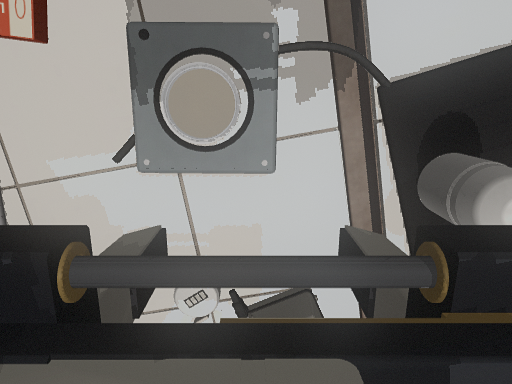

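The plate lies on the window: its centre at (201,96) against the ring centre at (203,99), so about 2–3 mm off. Now the returns, lamp first.

>>> {"op": "send_rows", "data": {
  "rows": [
    {"x":0,"y":0.1,"z":0,"ax":0,"ay":0,"az":0,"jaw":0.74},
    {"x":0,"y":0.22,"z":0,"ax":0,"ay":0,"az":0,"jaw":0.74},
    {"x":0,"y":0.35,"z":0,"ax":0,"ay":0,"az":0,"jaw":0.74},
    {"x":0,"y":0.48,"z":0,"ax":0,"ay":0,"az":0,"jaw":0.74},
    {"x":0,"y":0.61,"z":0,"ax":0,"ay":0,"az":0,"jaw":0.74},
    {"x":0,"y":0.72,"z":0,"ax":0,"ay":0,"az":0,"jaw":0.74},
    {"x":0,"y":0.81,"z":0,"ax":0,"ay":0,"az":0,"jaw":0.74},
    {"x":0,"y":0.86,"z":0,"ax":0,"ay":0,"az":0,"jaw":0.74},
    {"x":0,"y":0.8775,"z":0,"ax":0,"ay":0,"az":0,"jaw":0.74},
    {"x":0,"y":0.8775,"z":0,"ax":0,"ay":0,"az":0,"jaw":0.74}
  ]
}}

```text
time: 54.6
tool_pos: [550.9, 220.1, 113.5]
tcp_rot: [-3.141, -0.0, 2.965]
contact_force: [0.1, -0.2, 0.5]
grip_width: 79.8
finger_force: 0.0
```

>>> {"op": "send_rows", "data": {
  "rows": [
    {"x":0,"y":0,"z":0.06,"ax":0,"ay":0,"az":0,"jaw":0.74},
    {"x":0,"y":0,"z":0.15,"ax":0,"ay":0,"az":0,"jaw":0.74},
    {"x":0,"y":0,"z":0.26,"ax":0,"ay":0,"az":0,"jaw":0.74},
    {"x":0,"y":0,"z":0.37,"ax":0,"ay":0,"az":0,"jaw":0.74},
    {"x":0,"y":0,"z":0.46,"ax":0,"ay":0,"az":0,"jaw":0.74},
    {"x":0,"y":0,"z":0.52,"ax":0,"ay":0,"az":0,"jaw":0.74},
    {"x":0,"y":0,"z":0.555,"ax":0,"ay":0,"az":0,"jaw":0.74},
    {"x":0,"y":0,"z":0.555,"ax":0,"ay":0,"az":0,"jaw":0.74},
    {"x":0,"y":0,"z":0.555,"ax":0,"ay":0,"az":0,"jaw":0.74},
    {"x":0,"y":0,"z":0.555,"ax":0,"ay":0,"az":0,"jaw":0.5}
  ]
}}

```text
time: 55.85
tool_pos: [551.3, 220.5, 3.2]
tcp_rot: [3.141, 0.001, 2.965]
contact_force: [-0.1, -0.2, -0.7]
grip_width: 73.7
finger_force: 0.0
```

>>> {"op": "send_rows", "data": {
  "rows": [
    {"x":0,"y":0,"z":0,"ax":0,"ay":0,"az":0,"jaw":0.3},
    {"x":0,"y":0,"z":0,"ax":0,"ay":0,"az":0,"jaw":0},
    {"x":0,"y":0,"z":0,"ax":0,"ay":0,"az":0,"jaw":-1},
    {"x":0,"y":0,"z":0,"ax":0,"ay":0,"az":0,"jaw":-1},
    {"x":0,"y":0,"z":0,"ax":0,"ay":0,"az":0,"jaw":-1},
    {"x":0,"y":0,"z":0,"ax":0,"ay":0,"az":0,"jaw":-1},
    {"x":0,"y":0,"z":-0.02,"ax":0,"ay":0,"az":0,"jaw":-1},
    {"x":0,"y":0,"z":-0.1,"ax":0,"ay":0,"az":0,"jaw":-1},
    {"x":0,"y":0,"z":-0.2,"ax":0,"ay":0,"az":0,"jaw":-1},
    {"x":0,"y":0,"z":-0.3,"ax":0,"ay":0,"az":0,"jaw":-1}
  ]
}}

```text
time: 57.1
tool_pos: [551.0, 220.3, 63.9]
tcp_rot: [3.141, 0.0, 2.965]
contact_force: [-0.1, -0.7, -2.1]
grip_width: 53.6
finger_force: 29.9
```

>>> {"op": "send_rows", "data": {
  "rows": [
    {"x":0,"y":-0.04,"z":0,"ax":0,"ay":0,"az":0,"jaw":-1},
    {"x":-0.01,"y":-0.11,"z":0,"ax":0,"ay":0,"az":0,"jaw":-1},
    {"x":-0.01,"y":-0.2,"z":0,"ax":0,"ay":0,"az":0,"jaw":-1},
    {"x":-0.02,"y":-0.3,"z":0,"ax":0,"ay":0,"az":0,"jaw":-1},
    {"x":-0.03,"y":-0.41,"z":0,"ax":0,"ay":0,"az":0,"jaw":-1},
    {"x":-0.03,"y":-0.52,"z":0,"ax":0,"ay":0,"az":0,"jaw":-1},
    {"x":-0.04,"y":-0.63,"z":0,"ax":0,"ay":0,"az":0,"jaw":-1},
    {"x":-0.04,"y":-0.75,"z":0,"ax":0,"ay":0,"az":0,"jaw":-1},
    {"x":-0.05,"y":-0.87,"z":0,"ax":0,"ay":0,"az":0,"jaw":-1},
    {"x":-0.061,"y":-0.978,"z":0,"ax":0,"ay":0,"az":0,"jaw":-1}
  ]
}}

```text
time: 58.35
tool_pos: [527.8, 23.7, 62.3]
tcp_rot: [-3.141, -0.001, 2.964]
contact_force: [0.0, -0.7, -2.2]
grip_width: 54.0
finger_force: 29.9
```

>>> {"op": "send_rows", "data": {
  "rows": [
    {"x":-0.006,"y":-0.1,"z":0,"ax":0,"ay":0,"az":0,"jaw":-1},
    {"x":-0.012,"y":-0.2,"z":0,"ax":0,"ay":0,"az":0,"jaw":-1},
    {"x":-0.018,"y":-0.3,"z":0,"ax":0,"ay":0,"az":0,"jaw":-1},
    {"x":-0.024,"y":-0.4,"z":0,"ax":0,"ay":0,"az":0,"jaw":-1},
    {"x":-0.03,"y":-0.5,"z":0,"ax":0,"ay":0,"az":0,"jaw":-1},
    {"x":-0.036,"y":-0.6,"z":0,"ax":0,"ay":0,"az":0,"jaw":-1},
    {"x":-0.042,"y":-0.7,"z":0,"ax":0,"ay":0,"az":0,"jaw":-1},
    {"x":-0.048,"y":-0.8,"z":0,"ax":0,"ay":0,"az":0,"jaw":-1},
    {"x":-0.055,"y":-0.89,"z":0,"ax":0,"ay":0,"az":0,"jaw":-1},
    {"x":-0.061,"y":-0.978,"z":0,"ax":0,"ay":0,"az":0,"jaw":-1}
  ]
}}

```text
time: 59.6
tool_pos: [505.8, -170.3, 62.5]
tcp_rot: [3.141, -0.0, 2.964]
contact_force: [0.2, -0.6, -2.6]
grip_width: 54.0
finger_force: 29.9
```

>>> {"op": "send_rows", "data": {
  "rows": [
    {"x":-0.01,"y":-0.11,"z":0,"ax":0,"ay":0,"az":0,"jaw":-1},
    {"x":-0.01,"y":-0.23,"z":0,"ax":0,"ay":0,"az":0,"jaw":-1},
    {"x":-0.02,"y":-0.36,"z":0,"ax":0,"ay":0,"az":0,"jaw":-1},
    {"x":-0.03,"y":-0.5,"z":0,"ax":0,"ay":0,"az":0,"jaw":-1},
    {"x":-0.04,"y":-0.64,"z":0,"ax":0,"ay":0,"az":0,"jaw":-1},
    {"x":-0.05,"y":-0.77,"z":0,"ax":0,"ay":0,"az":0,"jaw":-1},
    {"x":-0.06,"y":-0.88,"z":0,"ax":0,"ay":0,"az":0,"jaw":-1},
    {"x":-0.061,"y":-0.94,"z":0,"ax":0,"ay":0,"az":0,"jaw":-1},
    {"x":-0.061,"y":-0.97,"z":0,"ax":0,"ay":0,"az":0,"jaw":-1},
    {"x":-0.061,"y":-0.978,"z":0,"ax":0,"ay":0,"az":0,"jaw":-1}
  ]
}}

```text
time: 60.85
tool_pos: [483.7, -363.5, 62.4]
tcp_rot: [3.141, -0.0, 2.965]
contact_force: [0.9, -0.3, -3.0]
grip_width: 53.9
finger_force: 29.9
```

>>> {"op": "send_rows", "data": {
  "rows": [
    {"x":0,"y":0,"z":0.05,"ax":0,"ay":0,"az":0,"jaw":-1},
    {"x":0,"y":0,"z":0.13,"ax":0,"ay":0,"az":0,"jaw":-1},
    {"x":0,"y":0,"z":0.21,"ax":0,"ay":0,"az":0,"jaw":-1},
    {"x":0,"y":0,"z":0.27,"ax":0,"ay":0,"az":0,"jaw":-1},
    {"x":0,"y":0,"z":0.29,"ax":0,"ay":0,"az":0,"jaw":-1},
    {"x":0,"y":0,"z":0.299,"ax":0,"ay":0,"az":0,"jaw":-1},
    {"x":0,"y":0,"z":0.299,"ax":0,"ay":0,"az":0,"jaw":-1},
    {"x":0,"y":0,"z":0.299,"ax":0,"ay":0,"az":0,"jaw":-1},
    {"x":0,"y":0,"z":0.299,"ax":0,"ay":0,"az":0,"jaw":-1},
    {"x":0,"y":0,"z":0.299,"ax":0,"ay":0,"az":0,"jaw":-1}
  ]
}}

```text
time: 62.1
tool_pos: [483.7, -363.8, 2.8]
tcp_rot: [-3.142, 0.0, 2.965]
contact_force: [-0.1, 0.2, -2.6]
grip_width: 53.6
finger_force: 29.9
```

>>> {"op": "send_rows", "data": {
  "rows": [
    {"x":0,"y":0,"z":0.005,"ax":0,"ay":0,"az":0,"jaw":-1},
    {"x":0,"y":0,"z":0.005,"ax":0,"ay":0,"az":0,"jaw":-1},
    {"x":0,"y":0,"z":0.005,"ax":0,"ay":0,"az":0,"jaw":0.74},
    {"x":0,"y":0,"z":0.005,"ax":0,"ay":0,"az":0,"jaw":0.74},
    {"x":0,"y":0,"z":0.005,"ax":0,"ay":0,"az":0,"jaw":0.74},
    {"x":0,"y":0,"z":0.005,"ax":0,"ay":0,"az":0,"jaw":0.74},
    {"x":0,"y":0,"z":0.005,"ax":0,"ay":0,"az":0,"jaw":0.74},
    {"x":0,"y":0,"z":-0.05,"ax":0,"ay":0,"az":0,"jaw":0.74},
    {"x":0,"y":0,"z":-0.15,"ax":0,"ay":0,"az":0,"jaw":0.74},
    {"x":0,"y":0,"z":-0.25,"ax":0,"ay":0,"az":0,"jaw":0.74}
  ]
}}

```text
time: 63.35
tool_pos: [483.8, -363.9, 54.0]
tcp_rot: [-3.141, 0.0, 2.965]
contact_force: [-0.0, 0.0, 0.0]
grip_width: 80.2
finger_force: 0.0
```

>>> {"op": "send_rows", "data": {
  "rows": [
    {"x":0,"y":0,"z":-0.12,"ax":0,"ay":0,"az":0,"jaw":0.74},
    {"x":0,"y":0,"z":-0.24,"ax":0,"ay":0,"az":0,"jaw":0.74},
    {"x":0,"y":0,"z":-0.35,"ax":0,"ay":0,"az":0,"jaw":0.74},
    {"x":0,"y":0.03,"z":-0.35,"ax":0,"ay":0,"az":0,"jaw":0.3},
    {"x":0,"y":0.09,"z":-0.35,"ax":0,"ay":0,"az":0,"jaw":0.3},
    {"x":0,"y":0.17,"z":-0.35,"ax":0,"ay":0,"az":0,"jaw":0.3},
    {"x":0,"y":0.26,"z":-0.35,"ax":0,"ay":0,"az":0,"jaw":0.3},
    {"x":0,"y":0.35,"z":-0.35,"ax":0,"ay":0,"az":0,"jaw":0.3},
    {"x":0,"y":0.44,"z":-0.35,"ax":0,"ay":0,"az":0,"jaw":0.3},
    {"x":0,"y":0.53,"z":-0.35,"ax":0,"ay":0,"az":0,"jaw":0.3}
  ]
}}

```text
time: 64.6
tool_pos: [502.6, -258.0, 122.7]
tcp_rot: [3.141, 0.0, 2.965]
contact_force: [-0.1, 0.8, -0.4]
grip_width: 59.9
finger_force: 0.0
```

>>> {"op": "send_rows", "data": {
  "rows": [
    {"x":0.02,"y":0.1,"z":0,"ax":0,"ay":0,"az":0,"jaw":0.3},
    {"x":0.04,"y":0.2,"z":0,"ax":0,"ay":0,"az":0,"jaw":0.3},
    {"x":0.06,"y":0.3,"z":0,"ax":0,"ay":0,"az":0,"jaw":0.3},
    {"x":0.08,"y":0.4,"z":0,"ax":0,"ay":0,"az":0,"jaw":0.3},
    {"x":0.1,"y":0.5,"z":0,"ax":0,"ay":0,"az":0,"jaw":0.3},
    {"x":0.12,"y":0.6,"z":0,"ax":0,"ay":0,"az":0,"jaw":0.3},
    {"x":0.14,"y":0.7,"z":0,"ax":0,"ay":0,"az":0,"jaw":0.3},
    {"x":0.16,"y":0.8,"z":0,"ax":0,"ay":0,"az":0,"jaw":0.3},
    {"x":0.18,"y":0.9,"z":0,"ax":0,"ay":0,"az":0,"jaw":0.3},
    {"x":0.207,"y":1,"z":0,"ax":0,"ay":0,"az":0,"jaw":0.3}
  ]
}}

```text
time: 65.85
tool_pos: [496.8, -53.9, 122.7]
tcp_rot: [3.141, 0.0, 2.965]
contact_force: [0.3, -0.2, 0.4]
grip_width: 59.4
finger_force: 0.0
```

>>> {"op": "send_rows", "data": {
  "rows": [
    {"x":0.02,"y":0.1,"z":0,"ax":0,"ay":0,"az":0,"jaw":0.3},
    {"x":0.04,"y":0.2,"z":0,"ax":0,"ay":0,"az":0,"jaw":0.3},
    {"x":0.06,"y":0.3,"z":0,"ax":0,"ay":0,"az":0,"jaw":0.3},
    {"x":0.08,"y":0.4,"z":0,"ax":0,"ay":0,"az":0,"jaw":0.3},
    {"x":0.1,"y":0.5,"z":0,"ax":0,"ay":0,"az":0,"jaw":0.3},
    {"x":0.12,"y":0.6,"z":0,"ax":0,"ay":0,"az":0,"jaw":0.3},
    {"x":0.14,"y":0.7,"z":0,"ax":0,"ay":0,"az":0,"jaw":0.3},
    {"x":0.16,"y":0.8,"z":0,"ax":0,"ay":0,"az":0,"jaw":0.3},
    {"x":0.18,"y":0.9,"z":0,"ax":0,"ay":0,"az":0,"jaw":0.3},
    {"x":0.207,"y":1,"z":0,"ax":0,"ay":0,"az":0,"jaw":0.3}
  ]
}}

```text
time: 67.1
tool_pos: [490.9, 150.2, 122.7]
tcp_rot: [3.141, 0.0, 2.965]
contact_force: [-0.1, 0.0, -0.4]
grip_width: 59.8
finger_force: 0.0
```

>>> {"op": "send_rows", "data": {
  "rows": [
    {"x":0.02,"y":0.11,"z":0,"ax":0,"ay":0,"az":0,"jaw":0.3},
    {"x":0.05,"y":0.23,"z":0,"ax":0,"ay":0,"az":0,"jaw":0.3},
    {"x":0.08,"y":0.36,"z":0,"ax":0,"ay":0,"az":0,"jaw":0.3},
    {"x":0.1,"y":0.5,"z":0,"ax":0,"ay":0,"az":0,"jaw":0.3},
    {"x":0.13,"y":0.64,"z":0,"ax":0,"ay":0,"az":0,"jaw":0.3},
    {"x":0.16,"y":0.77,"z":0,"ax":0,"ay":0,"az":0,"jaw":0.3},
    {"x":0.18,"y":0.88,"z":0,"ax":0,"ay":0,"az":0,"jaw":0.3},
    {"x":0.2,"y":0.96,"z":0,"ax":0,"ay":0,"az":0,"jaw":0.3},
    {"x":0.207,"y":1,"z":0,"ax":0,"ay":0,"az":0,"jaw":0.3},
    {"x":0.207,"y":1,"z":0,"ax":0,"ay":0,"az":0,"jaw":0.3}
  ]
}}

```text
time: 68.35
tool_pos: [485.6, 353.2, 122.6]
tcp_rot: [-3.141, -0.0, 2.965]
contact_force: [0.1, -0.6, 0.1]
grip_width: 60.0
finger_force: 0.0
```

>>> {"op": "send_rows", "data": {
  "rows": [
    {"x":0,"y":0,"z":0.06,"ax":0,"ay":0,"az":0,"jaw":0.3},
    {"x":0,"y":0,"z":0.14,"ax":0,"ay":0,"az":0,"jaw":0.3},
    {"x":0,"y":0,"z":0.22,"ax":0,"ay":0,"az":0,"jaw":0.3},
    {"x":0,"y":0,"z":0.3,"ax":0,"ay":0,"az":0,"jaw":0.3},
    {"x":0,"y":0,"z":0.35,"ax":0,"ay":0,"az":0,"jaw":0.3},
    {"x":0,"y":0,"z":0.38,"ax":0,"ay":0,"az":0,"jaw":0.3},
    {"x":0,"y":0,"z":0.38,"ax":0,"ay":0,"az":0,"jaw":0.3},
    {"x":0,"y":0,"z":0.38,"ax":0,"ay":0,"az":0,"jaw":-1},
    {"x":0,"y":0,"z":0.38,"ax":0,"ay":0,"az":0,"jaw":-1},
    {"x":0,"y":0,"z":0.38,"ax":0,"ay":0,"az":0,"jaw":-1}
  ]
}}

```text
time: 69.6
tool_pos: [485.9, 353.2, 47.1]
tcp_rot: [3.141, 0.001, 2.965]
contact_force: [-0.8, 0.0, 0.8]
grip_width: 34.1
finger_force: 0.0
```

>>> {"op": "send_rows", "data": {
  "rows": [
    {"x":0,"y":0,"z":0,"ax":0,"ay":0,"az":0,"jaw":-1},
    {"x":0,"y":0,"z":0,"ax":0,"ay":0,"az":0,"jaw":-1},
    {"x":0,"y":0,"z":0,"ax":0,"ay":0,"az":0,"jaw":-1},
    {"x":0,"y":0,"z":0,"ax":0,"ay":0,"az":0,"jaw":-1},
    {"x":0,"y":0,"z":-0.04,"ax":0,"ay":0,"az":0,"jaw":-1},
    {"x":0,"y":0,"z":-0.12,"ax":0,"ay":0,"az":0,"jaw":-1},
    {"x":0,"y":0,"z":-0.22,"ax":0,"ay":0,"az":0,"jaw":-1},
    {"x":0,"y":-0.03,"z":-0.32,"ax":0,"ay":0,"az":0,"jaw":-1},
    {"x":0,"y":-0.1,"z":-0.38,"ax":0,"ay":0,"az":0,"jaw":-1},
    {"x":0,"y":-0.2,"z":-0.4,"ax":0,"ay":0,"az":0,"jaw":-1}
  ]
}}

```text
time: 70.85
tool_pos: [478.7, 312.9, 127.7]
tcp_rot: [3.141, 0.001, 2.965]
contact_force: [-0.2, -0.3, -1.6]
grip_width: 26.7
finger_force: 30.0
```

>>> {"op": "send_rows", "data": {
  "rows": [
    {"x":-0.009,"y":-0.1,"z":0,"ax":0,"ay":0,"az":0,"jaw":-1},
    {"x":-0.018,"y":-0.2,"z":0,"ax":0,"ay":0,"az":0,"jaw":-1},
    {"x":-0.027,"y":-0.3,"z":0,"ax":0,"ay":0,"az":0,"jaw":-1},
    {"x":-0.036,"y":-0.4,"z":0,"ax":0,"ay":0,"az":0,"jaw":-1},
    {"x":-0.045,"y":-0.5,"z":0,"ax":0,"ay":0,"az":0,"jaw":-1},
    {"x":-0.054,"y":-0.6,"z":0,"ax":0,"ay":0,"az":0,"jaw":-1},
    {"x":-0.063,"y":-0.7,"z":0,"ax":0,"ay":0,"az":0,"jaw":-1},
    {"x":-0.072,"y":-0.8,"z":0,"ax":0,"ay":0,"az":0,"jaw":-1},
    {"x":-0.081,"y":-0.9,"z":0,"ax":0,"ay":0,"az":0,"jaw":-1},
    {"x":-0.09,"y":-0.996,"z":0,"ax":0,"ay":0,"az":0,"jaw":-1}
  ]
}}

```text
time: 72.1
tool_pos: [461.1, 113.2, 126.8]
tcp_rot: [3.141, 0.0, 2.965]
contact_force: [0.3, 0.8, -1.3]
grip_width: 26.5
finger_force: 30.0
```

>>> {"op": "send_rows", "data": {
  "rows": [
    {"x":-0.009,"y":-0.1,"z":0,"ax":0,"ay":0,"az":0,"jaw":-1},
    {"x":-0.018,"y":-0.2,"z":0,"ax":0,"ay":0,"az":0,"jaw":-1},
    {"x":-0.027,"y":-0.3,"z":0,"ax":0,"ay":0,"az":0,"jaw":-1},
    {"x":-0.036,"y":-0.4,"z":0,"ax":0,"ay":0,"az":0,"jaw":-1},
    {"x":-0.045,"y":-0.5,"z":0,"ax":0,"ay":0,"az":0,"jaw":-1},
    {"x":-0.054,"y":-0.6,"z":0,"ax":0,"ay":0,"az":0,"jaw":-1},
    {"x":-0.063,"y":-0.7,"z":0,"ax":0,"ay":0,"az":0,"jaw":-1},
    {"x":-0.072,"y":-0.8,"z":0,"ax":0,"ay":0,"az":0,"jaw":-1},
    {"x":-0.081,"y":-0.9,"z":0,"ax":0,"ay":0,"az":0,"jaw":-1},
    {"x":-0.09,"y":-0.996,"z":0,"ax":0,"ay":0,"az":0,"jaw":-1}
  ]
}}

```text
time: 73.35
tool_pos: [443.5, -86.0, 126.8]
tcp_rot: [3.142, 0.0, 2.965]
contact_force: [-0.1, -1.2, -0.9]
grip_width: 26.9
finger_force: 30.0
```

>>> {"op": "send_rows", "data": {
  "rows": [
    {"x":-0.009,"y":-0.11,"z":0,"ax":0,"ay":0,"az":0,"jaw":-1},
    {"x":-0.018,"y":-0.23,"z":0,"ax":0,"ay":0,"az":0,"jaw":-1},
    {"x":-0.027,"y":-0.36,"z":0,"ax":0,"ay":0,"az":0,"jaw":-1},
    {"x":-0.04,"y":-0.5,"z":0,"ax":0,"ay":0,"az":0,"jaw":-1},
    {"x":-0.06,"y":-0.64,"z":0,"ax":0,"ay":0,"az":0,"jaw":-1},
    {"x":-0.07,"y":-0.77,"z":0,"ax":0,"ay":0,"az":0,"jaw":-1},
    {"x":-0.08,"y":-0.88,"z":0,"ax":0,"ay":0,"az":0,"jaw":-1},
    {"x":-0.085,"y":-0.95,"z":0,"ax":0,"ay":0,"az":0,"jaw":-1},
    {"x":-0.09,"y":-0.985,"z":0,"ax":0,"ay":0,"az":0,"jaw":-1},
    {"x":-0.09,"y":-0.996,"z":0,"ax":0,"ay":0,"az":0,"jaw":-1}
  ]
}}

```text
time: 74.6
tool_pos: [426.6, -284.0, 126.6]
tcp_rot: [3.141, -0.0, 2.965]
contact_force: [-0.7, 0.1, -1.3]
grip_width: 27.2
finger_force: 30.0
```

>>> {"op": "send_rows", "data": {
  "rows": [
    {"x":0,"y":0,"z":0.06,"ax":0,"ay":0,"az":0,"jaw":-1},
    {"x":0,"y":0,"z":0.15,"ax":0,"ay":0,"az":0,"jaw":-1},
    {"x":0,"y":0,"z":0.24,"ax":0,"ay":0,"az":0,"jaw":-1},
    {"x":0,"y":0,"z":0.32,"ax":0,"ay":0,"az":0,"jaw":-1},
    {"x":0,"y":0,"z":0.37,"ax":0,"ay":0,"az":0,"jaw":-1},
    {"x":0,"y":0,"z":0.4,"ax":0,"ay":0,"az":0,"jaw":-1},
    {"x":0,"y":0,"z":0.4,"ax":0,"ay":0,"az":0,"jaw":-1},
    {"x":0,"y":0,"z":0.4,"ax":0,"ay":0,"az":0,"jaw":0.3},
    {"x":0,"y":0,"z":0.4,"ax":0,"ay":0,"az":0,"jaw":0.3},
    {"x":0,"y":0,"z":0.4,"ax":0,"ay":0,"az":0,"jaw":0.3}
  ]
}}

```text
time: 75.85
tool_pos: [426.7, -284.1, 46.8]
tcp_rot: [-3.141, 0.0, 2.965]
contact_force: [0.1, -0.0, -0.1]
grip_width: 52.5
finger_force: 0.0
```

>>> {"op": "send_rows", "data": {
  "rows": [
    {"x":0,"y":0,"z":-0.06,"ax":0,"ay":0,"az":0,"jaw":0.3},
    {"x":0,"y":0,"z":-0.17,"ax":0,"ay":0,"az":0,"jaw":0.3},
    {"x":0,"y":0,"z":-0.3,"ax":0,"ay":0,"az":0,"jaw":0.3},
    {"x":0,"y":0,"z":-0.42,"ax":0,"ay":0,"az":0,"jaw":0.3},
    {"x":0,"y":0,"z":-0.5,"ax":0,"ay":0,"az":0,"jaw":0.3},
    {"x":0,"y":0.03,"z":-0.5,"ax":0,"ay":0,"az":0,"jaw":0.3},
    {"x":0,"y":0.1,"z":-0.5,"ax":0,"ay":0,"az":0,"jaw":0.3},
    {"x":0,"y":0.18,"z":-0.5,"ax":0,"ay":0,"az":0,"jaw":0.3},
    {"x":0,"y":0.27,"z":-0.5,"ax":0,"ay":0,"az":0,"jaw":0.3},
    {"x":0,"y":0.36,"z":-0.5,"ax":0,"ay":0,"az":0,"jaw":0.3}
  ]
}}

```text
time: 77.1
tool_pos: [439.4, -211.5, 146.4]
tcp_rot: [3.141, -0.001, 2.965]
contact_force: [-0.2, -0.8, -0.5]
grip_width: 59.4
finger_force: 0.0
```

>>> {"op": "send_rows", "data": {
  "rows": [
    {"x":-0.006,"y":0.1,"z":0,"ax":0,"ay":0,"az":0,"jaw":0.3},
    {"x":-0.012,"y":0.2,"z":0,"ax":0,"ay":0,"az":0,"jaw":0.3},
    {"x":-0.018,"y":0.3,"z":0,"ax":0,"ay":0,"az":0,"jaw":0.3},
    {"x":-0.024,"y":0.4,"z":0,"ax":0,"ay":0,"az":0,"jaw":0.3},
    {"x":-0.03,"y":0.5,"z":0,"ax":0,"ay":0,"az":0,"jaw":0.3},
    {"x":-0.036,"y":0.6,"z":0,"ax":0,"ay":0,"az":0,"jaw":0.3},
    {"x":-0.042,"y":0.7,"z":0,"ax":0,"ay":0,"az":0,"jaw":0.3},
    {"x":-0.048,"y":0.8,"z":0,"ax":0,"ay":0,"az":0,"jaw":0.3},
    {"x":-0.054,"y":0.9,"z":0,"ax":0,"ay":0,"az":0,"jaw":0.3},
    {"x":-0.06,"y":0.987,"z":0,"ax":0,"ay":0,"az":0,"jaw":0.3}
  ]
}}

```text
time: 78.35
tool_pos: [485.8, -19.4, 146.7]
tcp_rot: [3.141, -0.0, 2.965]
contact_force: [0.7, 0.6, -0.4]
grip_width: 59.7
finger_force: 0.0
```

>>> {"op": "send_rows", "data": {
  "rows": [
    {"x":-0.006,"y":0.1,"z":0,"ax":0,"ay":0,"az":0,"jaw":0.3},
    {"x":-0.012,"y":0.2,"z":0,"ax":0,"ay":0,"az":0,"jaw":0.3},
    {"x":-0.018,"y":0.3,"z":0,"ax":0,"ay":0,"az":0,"jaw":0.3},
    {"x":-0.024,"y":0.4,"z":0,"ax":0,"ay":0,"az":0,"jaw":0.3},
    {"x":-0.03,"y":0.5,"z":0,"ax":0,"ay":0,"az":0,"jaw":0.3},
    {"x":-0.036,"y":0.6,"z":0,"ax":0,"ay":0,"az":0,"jaw":0.3},
    {"x":-0.042,"y":0.7,"z":0,"ax":0,"ay":0,"az":0,"jaw":0.3},
    {"x":-0.048,"y":0.8,"z":0,"ax":0,"ay":0,"az":0,"jaw":0.3},
    {"x":-0.054,"y":0.9,"z":0,"ax":0,"ay":0,"az":0,"jaw":0.3},
    {"x":-0.06,"y":0.987,"z":0,"ax":0,"ay":0,"az":0,"jaw":0.3}
  ]
}}

```text
time: 79.6
tool_pos: [532.7, 172.6, 146.7]
tcp_rot: [3.142, 0.0, 2.965]
contact_force: [-0.1, -1.0, -0.0]
grip_width: 59.7
finger_force: 0.0
```

>>> {"op": "send_rows", "data": {
  "rows": [
    {"x":-0.006,"y":0.11,"z":0,"ax":0,"ay":0,"az":0,"jaw":0.3},
    {"x":-0.012,"y":0.23,"z":0,"ax":0,"ay":0,"az":0,"jaw":0.3},
    {"x":-0.018,"y":0.36,"z":0,"ax":0,"ay":0,"az":0,"jaw":0.3},
    {"x":-0.024,"y":0.5,"z":0,"ax":0,"ay":0,"az":0,"jaw":0.3},
    {"x":-0.03,"y":0.64,"z":0,"ax":0,"ay":0,"az":0,"jaw":0.3},
    {"x":-0.04,"y":0.77,"z":0,"ax":0,"ay":0,"az":0,"jaw":0.3},
    {"x":-0.05,"y":0.88,"z":0,"ax":0,"ay":0,"az":0,"jaw":0.3},
    {"x":-0.06,"y":0.95,"z":0,"ax":0,"ay":0,"az":0,"jaw":0.3},
    {"x":-0.06,"y":0.987,"z":0,"ax":0,"ay":0,"az":0,"jaw":0.3},
    {"x":-0.06,"y":0.987,"z":0,"ax":0,"ay":0,"az":0,"jaw":0.3}
  ]
}}

```text
time: 80.85
tool_pos: [578.7, 364.0, 146.4]
tcp_rot: [-3.141, -0.0, 2.965]
contact_force: [-0.6, -0.6, -0.2]
grip_width: 59.9
finger_force: 0.0
```

>>> {"op": "send_rows", "data": {
  "rows": [
    {"x":0,"y":0,"z":0.06,"ax":0,"ay":0,"az":0,"jaw":0.3},
    {"x":0,"y":0,"z":0.14,"ax":0,"ay":0,"az":0,"jaw":0.3},
    {"x":0,"y":0,"z":0.22,"ax":0,"ay":0,"az":0,"jaw":0.3},
    {"x":0,"y":0,"z":0.29,"ax":0,"ay":0,"az":0,"jaw":0.3},
    {"x":0,"y":0,"z":0.34,"ax":0,"ay":0,"az":0,"jaw":0.3},
    {"x":0,"y":0,"z":0.366,"ax":0,"ay":0,"az":0,"jaw":0.3},
    {"x":0,"y":0,"z":0.366,"ax":0,"ay":0,"az":0,"jaw":0.3},
    {"x":0,"y":0,"z":0.366,"ax":0,"ay":0,"az":0,"jaw":-1},
    {"x":0,"y":0,"z":0.366,"ax":0,"ay":0,"az":0,"jaw":-1},
    {"x":0,"y":0,"z":0.366,"ax":0,"ay":0,"az":0,"jaw":-1}
  ]
}}

```text
time: 82.1
tool_pos: [579.1, 363.6, 73.9]
tcp_rot: [3.141, 0.001, 2.965]
contact_force: [0.1, 0.2, -0.8]
grip_width: 33.8
finger_force: 0.0
```

>>> {"op": "send_rows", "data": {
  "rows": [
    {"x":0,"y":0,"z":0,"ax":0,"ay":0,"az":0,"jaw":-1},
    {"x":0,"y":0,"z":0,"ax":0,"ay":0,"az":0,"jaw":-1},
    {"x":0,"y":0,"z":0,"ax":0,"ay":0,"az":0,"jaw":-1},
    {"x":0,"y":0,"z":0,"ax":0,"ay":0,"az":0,"jaw":-1},
    {"x":0,"y":0,"z":-0.04,"ax":0,"ay":0,"az":0,"jaw":-1},
    {"x":0,"y":0,"z":-0.12,"ax":0,"ay":0,"az":0,"jaw":-1},
    {"x":0,"y":0,"z":-0.22,"ax":0,"ay":0,"az":0,"jaw":-1},
    {"x":0,"y":0,"z":-0.32,"ax":0,"ay":0,"az":0,"jaw":-1},
    {"x":0,"y":0,"z":-0.38,"ax":0,"ay":0,"az":0,"jaw":-1},
    {"x":0,"y":0,"z":-0.4,"ax":0,"ay":0,"az":0,"jaw":-1}
  ]
}}

```text
time: 83.35
tool_pos: [579.3, 363.6, 154.8]
tcp_rot: [3.141, 0.001, 2.965]
contact_force: [-0.3, 0.5, -0.4]
grip_width: 29.6
finger_force: 30.0
```

>>> {"op": "send_rows", "data": {
  "rows": [
    {"x":0,"y":-0.04,"z":0,"ax":0,"ay":0,"az":0,"jaw":-1},
    {"x":-0.01,"y":-0.11,"z":0,"ax":0,"ay":0,"az":0,"jaw":-1},
    {"x":-0.01,"y":-0.2,"z":0,"ax":0,"ay":0,"az":0,"jaw":-1},
    {"x":-0.02,"y":-0.31,"z":0,"ax":0,"ay":0,"az":0,"jaw":-1},
    {"x":-0.03,"y":-0.42,"z":0,"ax":0,"ay":0,"az":0,"jaw":-1},
    {"x":-0.03,"y":-0.53,"z":0,"ax":0,"ay":0,"az":0,"jaw":-1},
    {"x":-0.04,"y":-0.64,"z":0,"ax":0,"ay":0,"az":0,"jaw":-1},
    {"x":-0.04,"y":-0.76,"z":0,"ax":0,"ay":0,"az":0,"jaw":-1},
    {"x":-0.05,"y":-0.88,"z":0,"ax":0,"ay":0,"az":0,"jaw":-1},
    {"x":-0.0565,"y":-0.99,"z":0,"ax":0,"ay":0,"az":0,"jaw":-1}
  ]
}}

```text
time: 84.6
tool_pos: [554.9, 164.9, 153.3]
tcp_rot: [-3.141, -0.0, 2.964]
contact_force: [-1.2, -0.1, -1.9]
grip_width: 29.4
finger_force: 30.0
```

>>> {"op": "send_rows", "data": {
  "rows": [
    {"x":-0.006,"y":-0.1,"z":0,"ax":0,"ay":0,"az":0,"jaw":-1},
    {"x":-0.012,"y":-0.2,"z":0,"ax":0,"ay":0,"az":0,"jaw":-1},
    {"x":-0.018,"y":-0.3,"z":0,"ax":0,"ay":0,"az":0,"jaw":-1},
    {"x":-0.024,"y":-0.4,"z":0,"ax":0,"ay":0,"az":0,"jaw":-1},
    {"x":-0.03,"y":-0.5,"z":0,"ax":0,"ay":0,"az":0,"jaw":-1},
    {"x":-0.036,"y":-0.6,"z":0,"ax":0,"ay":0,"az":0,"jaw":-1},
    {"x":-0.042,"y":-0.7,"z":0,"ax":0,"ay":0,"az":0,"jaw":-1},
    {"x":-0.048,"y":-0.8,"z":0,"ax":0,"ay":0,"az":0,"jaw":-1},
    {"x":-0.053,"y":-0.9,"z":0,"ax":0,"ay":0,"az":0,"jaw":-1},
    {"x":-0.0565,"y":-0.99,"z":0,"ax":0,"ay":0,"az":0,"jaw":-1}
  ]
}}

```text
time: 85.85
tool_pos: [531.3, -31.7, 153.5]
tcp_rot: [3.142, 0.0, 2.964]
contact_force: [-0.5, 0.5, -0.7]
grip_width: 29.8
finger_force: 30.0
```

>>> {"op": "send_rows", "data": {
  "rows": [
    {"x":-0.01,"y":-0.11,"z":0,"ax":0,"ay":0,"az":0,"jaw":-1},
    {"x":-0.01,"y":-0.23,"z":0,"ax":0,"ay":0,"az":0,"jaw":-1},
    {"x":-0.02,"y":-0.36,"z":0,"ax":0,"ay":0,"az":0,"jaw":-1},
    {"x":-0.03,"y":-0.5,"z":0,"ax":0,"ay":0,"az":0,"jaw":-1},
    {"x":-0.04,"y":-0.64,"z":0,"ax":0,"ay":0,"az":0,"jaw":-1},
    {"x":-0.05,"y":-0.77,"z":0,"ax":0,"ay":0,"az":0,"jaw":-1},
    {"x":-0.0565,"y":-0.88,"z":0,"ax":0,"ay":0,"az":0,"jaw":-1},
    {"x":-0.0565,"y":-0.95,"z":0,"ax":0,"ay":0,"az":0,"jaw":-1},
    {"x":-0.0565,"y":-0.98,"z":0,"ax":0,"ay":0,"az":0,"jaw":-1},
    {"x":-0.0565,"y":-0.99,"z":0,"ax":0,"ay":0,"az":0,"jaw":-1}
  ]
}}

```text
time: 87.1
tool_pos: [507.7, -227.2, 153.5]
tcp_rot: [3.141, -0.0, 2.965]
contact_force: [0.1, -0.1, -1.1]
grip_width: 29.6
finger_force: 30.0
```

>>> {"op": "send_rows", "data": {
  "rows": [
    {"x":0,"y":0,"z":0.06,"ax":0,"ay":0,"az":0,"jaw":-1},
    {"x":0,"y":0,"z":0.15,"ax":0,"ay":0,"az":0,"jaw":-1},
    {"x":0,"y":0,"z":0.24,"ax":0,"ay":0,"az":0,"jaw":-1},
    {"x":0,"y":0,"z":0.32,"ax":0,"ay":0,"az":0,"jaw":-1},
    {"x":0,"y":0,"z":0.37,"ax":0,"ay":0,"az":0,"jaw":-1},
    {"x":0,"y":0,"z":0.4,"ax":0,"ay":0,"az":0,"jaw":-1},
    {"x":0,"y":0,"z":0.4,"ax":0,"ay":0,"az":0,"jaw":-1},
    {"x":0,"y":0,"z":0.4,"ax":0,"ay":0,"az":0,"jaw":0.3},
    {"x":0,"y":0,"z":0.4,"ax":0,"ay":0,"az":0,"jaw":0.3},
    {"x":0,"y":0,"z":0.4,"ax":0,"ay":0,"az":0,"jaw":0.3}
  ]
}}

```text
time: 88.35
tool_pos: [507.8, -227.3, 73.6]
tcp_rot: [-3.142, 0.0, 2.965]
contact_force: [0.1, -0.3, -0.0]
grip_width: 55.0
finger_force: 0.0
```

>>> {"op": "send_rows", "data": {
  "rows": [
    {"x":0,"y":0,"z":-0.06,"ax":0,"ay":0,"az":0,"jaw":0.3},
    {"x":0,"y":0,"z":-0.17,"ax":0,"ay":0,"az":0,"jaw":0.3},
    {"x":0,"y":0,"z":-0.3,"ax":0,"ay":0,"az":0,"jaw":0.3},
    {"x":0,"y":0,"z":-0.42,"ax":0,"ay":0,"az":0,"jaw":0.3},
    {"x":0,"y":0,"z":-0.5,"ax":0,"ay":0,"az":0,"jaw":0.3},
    {"x":0,"y":0.05,"z":-0.5,"ax":0,"ay":0,"az":0,"jaw":0.3},
    {"x":0,"y":0.18,"z":-0.5,"ax":0,"ay":0,"az":0,"jaw":0.3},
    {"x":0,"y":0.35,"z":-0.5,"ax":0,"ay":0,"az":0,"jaw":0.3},
    {"x":0,"y":0.53,"z":-0.5,"ax":0,"ay":0,"az":0,"jaw":0.3},
    {"x":0,"y":0.7,"z":-0.5,"ax":0,"ay":0,"az":0,"jaw":0.3}
  ]
}}

```text
time: 89.6
tool_pos: [532.1, -87.5, 172.9]
tcp_rot: [3.141, -0.001, 2.965]
contact_force: [-0.1, 0.3, 0.6]
grip_width: 60.2
finger_force: 0.0
```

>>> {"op": "send_rows", "data": {
  "rows": [
    {"x":0,"y":0.15,"z":-0.05,"ax":0,"ay":0,"az":0,"jaw":0.3},
    {"x":0,"y":0.3,"z":-0.1,"ax":0,"ay":0,"az":0,"jaw":0.3},
    {"x":0,"y":0.45,"z":-0.15,"ax":0,"ay":0,"az":0,"jaw":0.3},
    {"x":0,"y":0.6,"z":-0.2,"ax":0,"ay":0,"az":0,"jaw":0.3},
    {"x":0,"y":0.75,"z":-0.2,"ax":0,"ay":0,"az":0,"jaw":0.3},
    {"x":0,"y":0.9,"z":-0.2,"ax":0,"ay":0,"az":0,"jaw":0.3},
    {"x":0,"y":1,"z":-0.2,"ax":0,"ay":0,"az":0,"jaw":0.3},
    {"x":0,"y":1,"z":-0.2,"ax":0,"ay":0,"az":0,"jaw":0.3},
    {"x":0,"y":1,"z":-0.2,"ax":0,"ay":0,"az":0,"jaw":0.3},
    {"x":0,"y":1,"z":-0.2,"ax":0,"ay":0,"az":0,"jaw":0.3}
  ]
}}

```text
time: 90.85
tool_pos: [567.6, 106.4, 213.5]
tcp_rot: [-3.141, -0.0, 2.963]
contact_force: [-0.1, -0.1, -0.2]
grip_width: 59.4
finger_force: 0.0
```

```bash
python3 - <<'E'
from h import *
v,u=np.mgrid[0:384,0:512]
R=lambda a,b,c,e:(u>=a)&(u<b)&(v>=c)&(v<e)
d0=np.load("pics/top0.npy"); o,p,d1=shot("top"); print(o["time"],o["tool_pos"],o["contact_force"])
for d in (d0,d1):
    w=cloud("top",d); z=w[...,2]
    for n,m in (("tall",R(305,332,190,212)&(z>140)),("short",R(325,350,222,240)&(z>100)),("lamp",R(345,380,195,225)&(z>90))): print(n,m.sum(),np.nanmedian(w[m],0).round(1))
cv2.imwrite("pics/t9.png",cv2.resize(p[170:265,200:390,::-1],None,fx=4,fy=4,interpolation=cv2.INTER_CUBIC))
E
```

```text
90.85 [567.5691565  106.44624485 213.52745853] [-0.13444373 -0.07352791 -0.15434405]
tall 100 [ 509.3 -226.4  146.8]
short 78 [ 428.  -282.9  110.1]
lamp 121 [ 483.7 -364.    94.3]
tall 95 [ 509.4 -228.6  147. ]
short 82 [ 428.  -284.5  109.8]
lamp 110 [ 483.6 -363.    94.8]
```

View pics/t9.png

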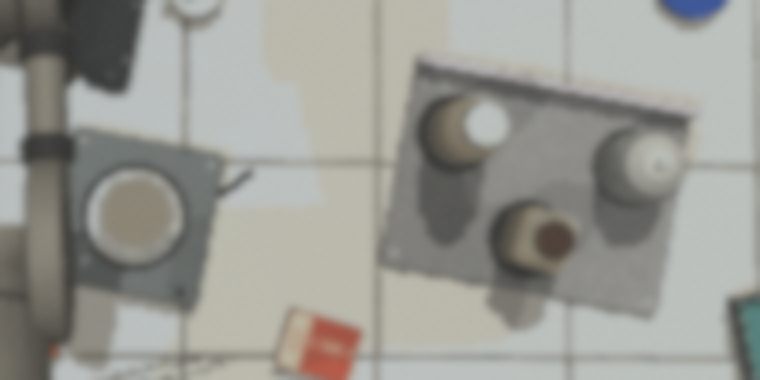

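The tall bottle (465,130), lamp (640,165) and short bottle (535,238) stand on their bays within about 2 mm of the start. The plate (135,213) is centred in the window ring, and the robot is clear. Handing in.

```bash
python3 -c "
from plant import bot
print(bot.close_job())"
```

```text
the job is handed in; nothing more can be done
None
```

The job is handed in with no verdict shown: the plate is about 2–3 mm off the viewer window's centre, both bottles and the lamp are upright within about 2 mm of their starting spots, and the arm was clear at about 91 s.

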